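# Fit the strainer to the tea jug on the ward trolley

## Task

Get the tea jug ready for the round: set the brass strainer disc, knob up, flat into its seat in the jug's mouth, and only then put the blue locking ring over it and screw the ring down clockwise until it is fully home. Leave the cups, the carton and the sugar jar standing where they are.

Things in the scene. Friction and masses are not known exactly. Their poses are not given: they have to be found in the camera images.
- jug: Steel tea jug, fixed, in a grey square base of 150 mm; origin under its centre, z up, x from the black handle to the small spout. Body 120 mm across up to 100 mm height, then narrowing to the aluminium neck: 44 mm across, from 150 mm height to the rim at 190 mm.
- jug_mouth (a point): Centre of the jug's open mouth, level with the rim, 190 mm above the trolley top; axes as the jug's. In the mouth is the disc's seat: 39 mm across, 6 mm deep, its ledge with a 28 mm hole.
- jug_thread (a point): On the neck's axis, 16 mm below the rim, amid its coarse outside thread, 52 mm across. It has two entry gaps, at the jug's +x and -x (orange dash on the shoulder below each): the ring drops in when its x axis lies along the jug's, either way round, within 15 deg. Then 85 deg clockwise from above (negative yaw) lowers it 5 mm to a firm stop, its grips then crosswise to the spout-handle line.
- disc_mid (a point): Centre, half-way up, of the loose brass strainer disc lying knob up on the tray: 36 mm across, 6.5 mm thick, lower edge chamfered; on it a black round knob, 14 mm across, 18 mm tall, to grasp. 24.5 mm tall in all: this point is 5.75 mm above the disc's top face. z up. Seated, it is 6.25 mm above the mouth point, the disc's top 0.5 mm proud of the rim. 60 g.
- ring_mid (a point): Centre, half-way up, of the loose blue locking ring, right way up on the tray: 24 mm tall, 61 mm across, 55 mm bore, top flange 4 mm thick with a 28 mm hole. Flat orange grips at its +x and -x, 24 mm wide, 65 mm over both: grasp across these. z up. 80 g. This point is about 2 mm below the mouth point when the ring rests in the entry gaps, 7.5 mm below when screwed home.
- ring_pins (a point): On the ring's axis, 4 mm above its lower edge, level with its two inside pins at its +x and -x, 4.4 mm thick, 47 mm between their ends, which run in the jug's thread; axes as the ring's.
- cups: Stack of pale green cups, 76 mm across, 140 mm tall, upright; origin at the centre of its underside. To be left alone.
- carton: Green drink carton 60 x 60 x 130 mm, upright; origin at the centre of its underside. To be left alone.
- sugar: Amber sugar jar with white lid, 62 mm across, 75 mm tall; origin at the centre of its underside. To be left alone.
- tray: Fixed shallow white tray 186 x 266 mm (x, y), floor 5 mm and lip 8 mm above the trolley top; the disc and the ring start on its floor. Origin at the centre of its underside.
Mind the look-alikes: they are no part of the job. There is more than one size of the part that bears ring_mid; the job needs the largest.

How it is judged:
On the way:
1. the disc lies flat in its seat in the jug's mouth while the ring is still away from the jug (horizontal distance between disc_mid and jug_mouth below 0.003 m and z of disc_mid in the frame of jug_mouth between 0.0045 and 0.0082 m and angle between disc_mid's own z axis and vertical below 0.08 rad and horizontal distance between ring_mid and jug_mouth above 0.06 m), for 0.2 s.
At the end, for the whole second after the job is handed in: Disc in its seat: centred within 3 mm, flat within 4.5 deg, its middle 4.5 to 8.2 mm above the mouth point. Ring screwed home over it: centred within 3.5 mm, flat within 4.5 deg, its middle 6 to 9.5 mm below the mouth point, grips at least 69 deg from the spout-handle line (horizontal distance between disc_mid and jug_mouth below 0.003 m and z of disc_mid in the frame of jug_mouth between 0.0045 and 0.0082 m and angle between each of disc_mid, ring_mid's own z axis and vertical below 0.08 rad and horizontal distance between ring_mid and jug_mouth below 0.0035 m and z of ring_mid in the frame of jug_mouth between -0.0095 and -0.006 m and angle between the x axis of ring_mid and the x axis of jug_mouth, either way round above 1.2 rad); the robot touches nothing.
It fails at once if the cups, the carton or the sugar jar is shifted by more than 30 mm or tipped (distance of any of cups, carton, sugar from where it was at the start of the episode above 0.03 m or angle between any of cups, carton, sugar's own z axis and vertical above 0.4 rad).
It also fails if it takes over 72 s, if anything falls off the work surface, if the arm or the gripper's body presses on something with over 40 N, if the wrist force passes 120 N, or if a joint passes its speed limit or range.

## Robot

A 6-joint arm with a two-finger parallel gripper is mounted at the origin on the work surface. World frame = base frame: x ahead of the robot, y to its left, z up, the work surface at z = 0. Lengths are in m, angles in rad, forces in N, time in s.
With the tool pointing down it reaches from about 0.4 to 0.825 m from the base axis. Payload 7 kg.
Tool frame: the origin (TCP) lies at the very end of the fingers, on their centre line; the grasp point (between the pads) lies 19 mm behind it; z points along the fingers, y is the direction in which the jaws open and shut (so a half turn about z gives the same grasp; the last joint's range is limited). The gripper opens to 85 mm and grips with 20 to 120 N. Pads are 22 mm wide; open, the fingers measure 114 mm over their backs; the gripper's body (76 mm by 85 mm) begins 54 mm behind the grasp point. The pads swing forward as they close: fully open they stand 13 mm farther back than shut.
Start: joints at [1.57, 0.359, 0.012, 0, -1.224, -0.288], TCP at [0.192, 0.647, 0.231] pointing down, gripper open.
Joint ranges: [-3.07, 3.07], [-1.43, 2.12], [-1.02, 1.25], [-3.03, 1.67], [-3.05, -0], [-3.03, 3.03]. Speed limits (rad/s): [2.39, 2.39, 3.01, 3.14, 3.14, 3.14].

## Interface

Orientations are given as a rotation vector (axis times angle).
In Python, from cell import get_obs, capture, camera_info, ticket gives the robot as it stands.
- The arm moves only by the tool play_rows, never from a script. Its argument "steps" is a list that holds one entry, the list of rows, each a list of 7 numbers: the turn, a rotation vector about the tool's x, y, z in degrees, then the shift along the tool's x, y, z in cm, then the finger opening in cm, from 0 to 8.54. A call has 1 to 5 rows; each row shifts and turns the commanded pose from where the row before left it, along the tool's axes as they then stand; what a row does not reach is not made up. A row lasts 1/12 s, in which the tool goes at most 41.7 mm and 7.16 degrees, less where a joint would pass 70% of its speed; a pose out of reach is approached as far as the arm can. A call with a gripper value outside its range is refused whole. The fingers move at their own pace and stop on an object; "newtons" is the grip in N (left out, the last holds). Time passes only in rows, so rows that do not move let the fingers close. It gives the time, the measured TCP pose, the force and the opening at its end, in the units of the state.
- get_obs(): the state, without advancing time (a new reading comes with each control period).
- capture(name): name is "scene" or "top" or "wrist"; returns the picture (384x512x3 uint8, red, green, blue); there is no depth.
- camera_info(name): a dict with "camera_matrix" (3x3 intrinsics, pixels), "k1" (the pictures are not rectified: a ray, as slopes to the right and down, at radius r is drawn at 1 + k1 r^2 times it, then the intrinsics apply), "pose" (4x4, takes a point from camera to world coordinates); the wrist camera has in their place "tool_from_camera" (4x4, takes a point from camera to tool coordinates, whose origin is the TCP and whose axes are the flange's). Camera axes: x right, y down, z forward; pixel columns grow to the right and rows downward; lengths in m; the calibration is good to about 2 mm. A picture is of the moment at which its call begins: read the wrist's pose just before it. camera_info takes no time and is no camera call.
- ticket.close_job(): hands the job in, once; it reports no verdict.
The state is a dict: "time": time; "qpos": joint angles; "joint_vel": joint speeds; "joint_torque": joint torques, N m; "position": TCP position; "eef_rot": TCP orientation; "ft_force": force on the tool from outside, world axes, zero at the start; "ft_torque": the same for the moment, N m; "grip_width": opening from 0.0 (shut) to 1.0 (fully open).
Only numpy, scipy, OpenCV 4.12 (cv2) and the standard library are available. Lean on these libraries where they do the work, as an engineer would, in place of code of your own. Each camera call takes 0.05 s, during which the arm holds its last target.

## Working session

There is one attempt and no reset: what is moved stays moved. The work goes in short steps, Python scripts to look and compute and a tool call to move; the robot and the scene stay as the last step left them, time stands still between calls to the robot, and variables do not carry over. Pictures are saved under pics/ and viewed, and the job is handed in when it is done.

Besides the shell and the picture viewer there is one more tool, called after ">>>" by a JSON object that holds its "method" and its "body". play_rows: Moves the arm, as the interface text tells. Its arguments: {"type":"object","properties":{"steps":{"type":"array","items":{"type":"array","items":{"type":"array","items":{"type":"number"}}}},"newtons":{"type":"number"}},"required":["steps"]}

```bash
ls; mkdir -p pics; python3 - <<'E'
from cell import get_obs, capture, camera_info
import cv2
print(get_obs())
for n in ["scene","top","wrist"]:
    print(n,camera_info(n))
    cv2.imwrite(f"pics/{n}0.png",capture(n)[:,:,::-1])
E
```

```text
pics
{'time': 0.0, 'qpos': array([ 1.57011345e+00,  3.59402020e-01,  1.10373560e-02, -3.55429848e-04,
       -1.22410595e+00, -2.88139303e-01]), 'joint_vel': array([ 0.0015534 , -0.00023846,  0.00128699,  0.00164008, -0.00044694,
       -0.00183156]), 'joint_torque': array([ 1.71433439e-03, -5.83318305e+01,  2.93415928e+01,  6.93655506e+00,
       -5.76583392e-03,  1.80822252e-05]), 'position': array([0.19211677, 0.64656471, 0.23034359]), 'eef_rot': array([ 3.10717677e+00, -4.52048282e-01, -1.42740537e-04]), 'ft_force': array([-1.0091135 , -0.12622081,  0.73564304]), 'ft_torque': array([-0.00440531,  0.03832198, -0.03321614]), 'grip_width': 0.9969568491134385}
scene {'camera_matrix': array([[363.26297275,   0.        , 260.33141615],
       [  0.        , 363.26297275, 193.57689435],
       [  0.        ,   0.        ,   1.        ]]), 'k1': 0.002183554385711375, 'pose': array([[ 0.24772629,  0.80284283, -0.5422869 ,  1.14240023],
       [ 0.96873327, -0.19735166,  0.15036013, -0.15070186],
       [ 0.01369434, -0.56257952, -0.82662975,  1.01248014],
       [ 0.        ,  0.        ,
[... 452 characters left out ...]
1, -9.77144752e-01,
         1.78943518e+00],
       [ 0.00000000e+00,  0.00000000e+00,  0.00000000e+00,
         1.00000000e+00]])}
wrist {'camera_matrix': array([[287.00476138,   0.        , 256.36916775],
       [  0.        , 287.00476138, 189.10036504],
       [  0.        ,   0.        ,   1.        ]]), 'k1': 0.02371735315807009, 'tool_from_camera': array([[-6.07995939e-04, -9.49172081e-01, -3.14757036e-01,
         8.25292823e-02],
       [ 9.99998273e-01, -1.12993320e-03,  1.47576101e-03,
         7.41256315e-04],
       [-1.75640558e-03, -3.14755595e-01,  9.49171128e-01,
        -1.41186317e-01],
       [ 0.00000000e+00,  0.00000000e+00,  0.00000000e+00,
         1.00000000e+00]])}
```

View pics/scene0.png

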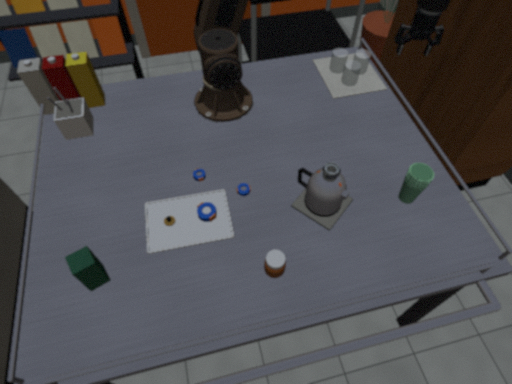

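View pics/top0.png

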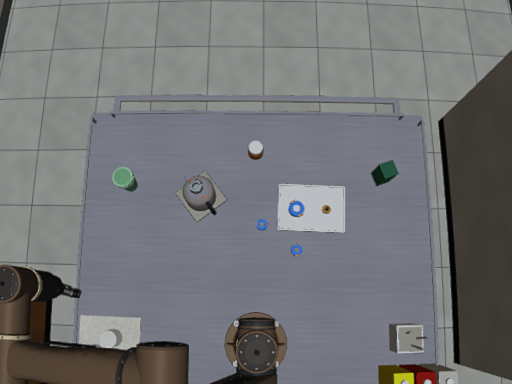

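View pics/wrist0.png

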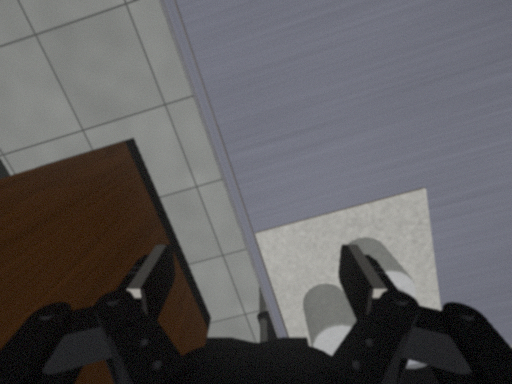

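```bash
cat > h.py <<'E'
import numpy as np, cv2
from scipy.spatial.transform import Rotation as R
from scipy.optimize import least_squares
from cell import get_obs, capture, camera_info
def tcpT(o):
    T=np.eye(4);T[:3,:3]=R.from_rotvec(o['eef_rot']).as_matrix();T[:3,3]=o['position'];return T
def cam(name,o=None):
    c=camera_info(name)
    P=c['pose'] if 'pose' in c else tcpT(o or get_obs())@c['tool_from_camera']
    return c['camera_matrix'],c['k1'],P
def proj(C,p):
    K,k,P=C; q=(np.atleast_2d(p)-P[:3,3])@P[:3,:3]
    s=q[:,:2]/q[:,2:]; s=s*(1+k*(s**2).sum(1,keepdims=True))
    return s@np.diag([K[0,0],K[1,1]])+K[:2,2]
def ray(C,uv):
    K,k,P=C; d=(np.asarray(uv,float)-K[:2,2])/[K[0,0],K[1,1]]
    s=d.copy()
    for _ in range(20): s=d/(1+k*(s**2).sum())
    return P[:3,3],P[:3,:3]@np.array([s[0],s[1],1])
def onz(C,uv,z):
    o,d=ray(C,uv); return o+d*(z-o[2])/d[2]
def shot(name,f):
    o=get_obs(); im=capture(name)[:,:,::-1].copy(); cv2.imwrite(f,im); return im,cam(name,o),o
E
python3 - <<'E'
from h import *
T=cam('top');S=cam('scene')
for n,uv,sv,z in [('ring',(296.5,208.5),(207,211),.029),('disc',(326.5,209),(170,221),.02),('s1',(262,225),(243,189),.0),('s2',(296,250),(199,174),.0),('mouth',(196,186),(331,170),.19),('cups',(123,176),(418,175),.14),('carton',(386,172),(83,258),.13),('sugar',(256,148),(276,258),.075)]:
    print(n,onz(T,uv,z).round(3),onz(S,sv,z).round(3))
im=cv2.imread('pics/top0.png');a=cv2.resize(im[140:270,160:360],None,fx=4,fy=4,interpolation=cv2.INTER_CUBIC);cv2.imwrite('pics/a.png',a)
im=cv2.imread('pics/scene0.png');a=cv2.resize(im[140:270,130:330],None,fx=4,fy=4,interpolation=cv2.INTER_CUBIC);cv2.imwrite('pics/b.png',a)
E
```

```text
ring [ 0.513 -0.158  0.029] [ 0.522 -0.152  0.029]
disc [ 0.514 -0.277  0.02 ] [ 0.524 -0.271  0.02 ]
s1 [ 0.452 -0.024  0.   ] [ 0.446 -0.019  0.   ]
s2 [ 0.355 -0.157  0.   ] [ 0.347 -0.154  0.   ]
mouth [0.562 0.217 0.19 ] [0.572 0.217 0.19 ]
cups [0.61  0.499 0.14 ] [0.618 0.489 0.14 ]
carton [ 0.637 -0.489  0.13 ] [ 0.65  -0.489  0.13 ]
sugar [0.743 0.002 0.075] [0.748 0.008 0.075]
```

View pics/a.png

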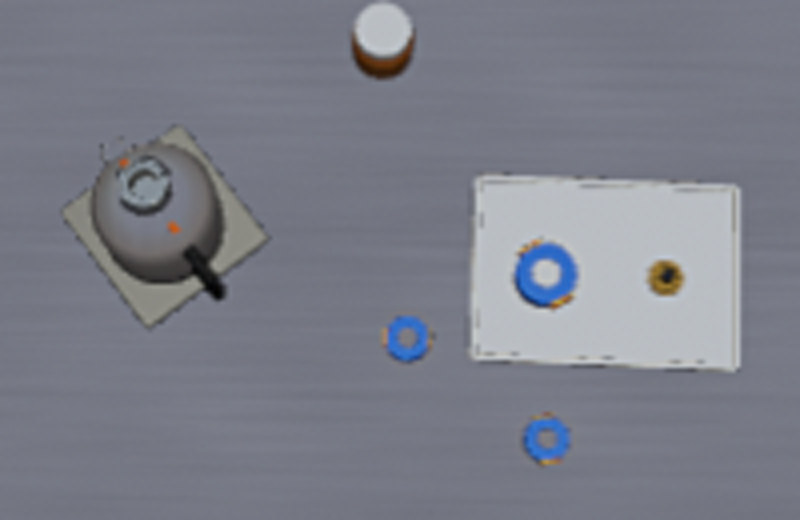

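View pics/b.png

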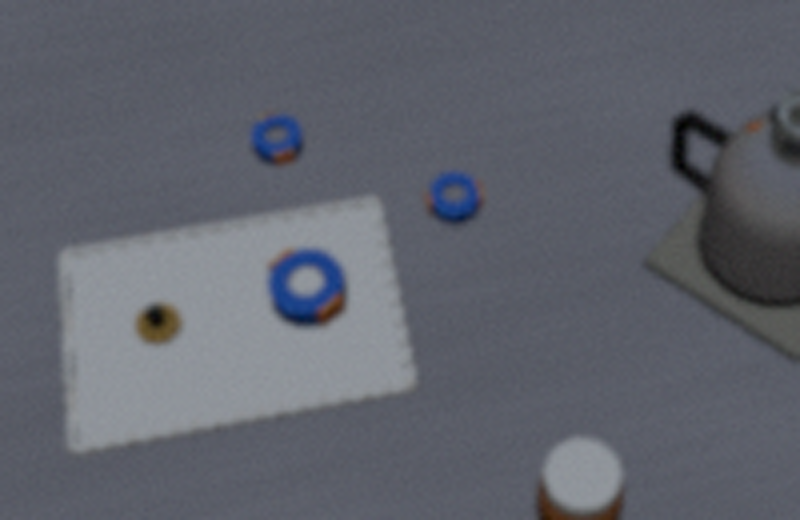

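Candidates, in top-view pixels. For the ring there are three: one on the tray at (297,208), clearly the largest, and two smaller ones on the bare table at (262,225) and (296,250). I choose the tray one. There is only one brass disc, at (327,209). The close crop confirms the size difference: about 62 px across against about 45 px.

First I'll move to a view of the jug.

>>> {"method": "play_rows", "body": {"steps": [[[0,0,0,3.17,2.08,-0.54,8.5],[0,0,0,3.17,2.08,-0.54,8.5],[0,0,0,3.17,2.08,-0.54,8.5],[0,0,0,3.17,2.08,-0.54,8.5],[0,0,0,3.17,2.08,-0.54,8.5]]]}}

```text
time: 0.57
position: [0.3152, 0.5006, 0.2583]
eef_rot: [3.109, -0.451, -0.0]
ft_force: [0.1, -0.1, -0.2]
grip_width: 0.992
```

>>> {"method": "play_rows", "body": {"steps": [[[0,0,0,3.17,2.08,-0.54,8.5],[0,0,0,3.17,2.08,-0.54,8.5],[0,0,0,3.17,2.08,-0.54,8.5],[0,0,0,3.17,2.08,-0.54,8.5],[0,0,0,3.17,2.08,-0.54,8.5]]]}}

```text
time: 0.98
position: [0.4376, 0.3557, 0.2856]
eef_rot: [-3.109, 0.452, 0.0]
ft_force: [1.4, 0.9, 0.0]
grip_width: 0.998
```

>>> {"method": "play_rows", "body": {"steps": [[[0,0,0,3.17,2.08,-0.54,8.5],[0,0,0,3.17,2.08,-0.54,8.5],[0,0,0,3.17,2.08,-0.54,8.5],[0,0,7,0,0,0,8.5],[0,0,7,0,0,0,8.5]]]}}

```text
time: 1.4
position: [0.5115, 0.2684, 0.3015]
eef_rot: [3.027, -0.84, -0.0]
ft_force: [-0.1, 0.9, -0.1]
grip_width: 0.996
```

>>> {"method": "play_rows", "body": {"steps": [[[0,0,7,0,0,0,8.5],[0,0,7,0,0,0,8.5],[0,0,7,0,0,0,8.5],[0,0,0,0,0,0,8.5],[0,0,0,0,0,0,8.5]]]}}

```text
time: 1.82
position: [0.5102, 0.2704, 0.3013]
eef_rot: [2.831, -1.361, -0.0]
ft_force: [-0.2, 0.2, 0.1]
grip_width: 0.996
```

```bash
python3 - <<'E'
from h import *
im,C,o=shot('wrist','pics/w1.png')
T=tcpT(o);print(o['time'],o['position'],np.degrees(np.arctan2(T[1,0],T[0,0])),T[:3,2],np.degrees(o['qpos']).round(1))
E
```

```text
1.8167 [0.51017531 0.27036034 0.30131515] -51.329673986451624 [-3.07799726e-04 -2.00217403e-04 -9.99999933e-01] [ 47.3   9.2  -5.5  -0.  -75.3  -8.6]
```

View pics/w1.png

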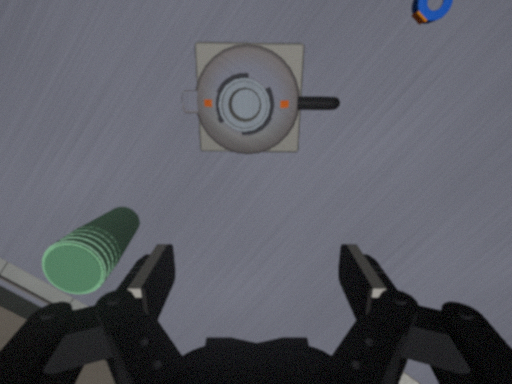

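```bash
python3 - <<'E'
from h import *
im=cv2.imread('pics/w1.png');a=cv2.resize(im[30:170,170:350],None,fx=4.4,fy=4.2,interpolation=cv2.INTER_CUBIC);a=cv2.convertScaleAbs(a,alpha=1.5);cv2.imwrite('pics/a1.png',a)
E
```

```text
(no output)
```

View pics/a1.png

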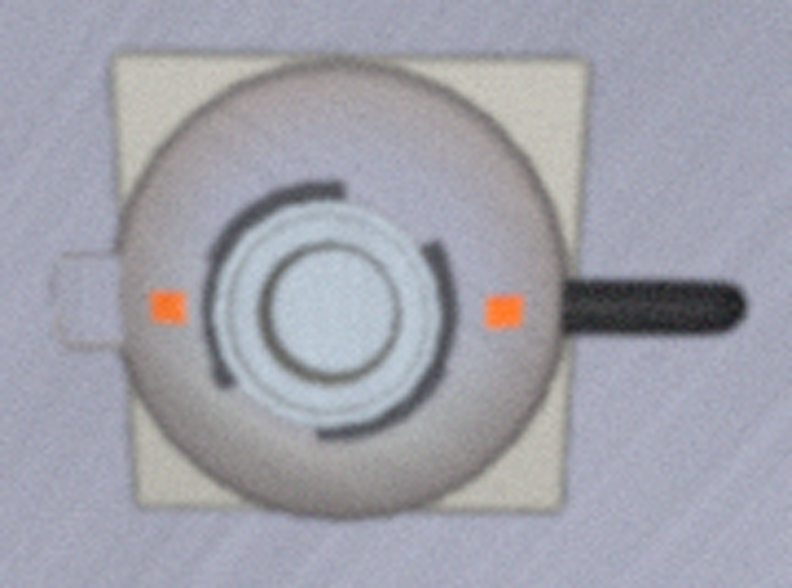

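```bash
cat >> h.py <<'E'
from scipy.ndimage import map_coordinates, gaussian_filter
from scipy.optimize import minimize
def circ(c,r,n=180,z=None):
    t=np.linspace(0,2*np.pi,n,endpoint=False)
    return np.c_[c[0]+r*np.cos(t),c[1]+r*np.sin(t),np.full(n,c[2])]
def samp(g,uv): return map_coordinates(g,[uv[:,1],uv[:,0]],order=1)
def fitcirc(im,C,c0,rs,dr=.0012,ch=None,rad=.008,signs=None,fz=False):
    """maximise contrast inside-outside over projected circles; rs: list of (r,dz)"""
    g=gaussian_filter(im.astype(float).mean(2) if ch is None else ch.astype(float),.7)
    def f(p):
        s=0
        for k,(r,dz) in enumerate(rs):
            c=[p[0],p[1],c0[2]+dz]
            d=samp(g,proj(C,circ(c,r-dr)))-samp(g,proj(C,circ(c,r+dr)))
            s+=(signs[k] if signs else 1)*d.mean()
        return -s
    st=np.linspace(-rad,rad,17); best=min(((f((c0[0]+a,c0[1]+b)),c0[0]+a,c0[1]+b) for a in st for b in st))
    r=minimize(f,best[1:],method='Nelder-Mead',options=dict(initial_simplex=np.array([best[1:]]*3)+[[0,0],[.0007,0],[0,.0007]],xatol=2e-5,fatol=1e-4))
    return r.x,-r.fun
def centroid(mask,box=None):
    n,l,s,c=cv2.connectedComponentsWithStats(mask.astype(np.uint8))
    return sorted([(s[i,4],*c[i].round(2)) for i in range(1,n) if s[i,4]>8],reverse=True)
E
python3 - <<'E'
from h import *
o=get_obs();C=cam('wrist',o);im=cv2.imread('pics/w1.png')
c0=onz(C,(244.3,104),.19);print(c0)
for rs,sg in [([(.022,0)],[1]),([(.014,-.006)],[1]),([(.014,-.006)],[-1]),([(.0195,0)],[1]),([(.022,0),(.014,-.006)],[1,-1])]:
    print(rs,sg,fitcirc(im,C,c0,rs,signs=sg,rad=.005))
h=cv2.cvtColor(im,cv2.COLOR_BGR2HSV);m=(h[...,0]<15)&(h[...,1]>150)&(h[...,2]>120)
cs=[c for c in centroid(m) if c[2]<160];print(cs)
ds=[onz(C,c[1:],.14) for c in cs[:2]];print(ds, (ds[0]+ds[1])/2,np.degrees(np.arctan2(*(ds[1]-ds[0])[1::-1])))
E
```

```text
[0.56474525 0.21842062 0.19      ]
[(0.022, 0)] [1] (array([0.56447585, 0.21928268]), np.float64(38.33574983857077))
[(0.014, -0.006)] [1] (array([0.55778409, 0.21395139]), np.float64(14.98193389508038))
[(0.014, -0.006)] [-1] (array([0.56447822, 0.21884033]), np.float64(31.185441915934746))
[(0.0195, 0)] [1] (array([0.56207299, 0.21857361]), np.float64(22.13101590202164))
[(0.022, 0), (0.014, -0.006)] [1, -1] (array([0.56447175, 0.21901502]), np.float64(68.826746104575))
[(np.int32(41), np.float64(284.07), np.float64(103.56)), (np.int32(36), np.float64(207.5), np.float64(102.5))]
[array([0.53421891, 0.19550711, 0.14      ]), array([0.59506374, 0.24293954, 0.14      ])] [0.56464132 0.21922333 0.14      ] 37.938693021270375
```

>>> {"method": "play_rows", "body": {"steps": [[[0,0,0,2.78,2.32,0.77,8.5],[0,0,0,2.78,2.32,0.77,8.5],[0,0,0,2.78,2.32,0.77,8.5],[0,0,0,2.78,2.32,0.77,8.5],[0,0,0,2.78,2.32,0.77,8.5]]]}}

```text
time: 2.28
position: [0.5054, 0.0881, 0.2628]
eef_rot: [-2.832, 1.359, -0.0]
ft_force: [0.6, -0.6, 0.8]
grip_width: 0.999
```

>>> {"method": "play_rows", "body": {"steps": [[[0,0,0,2.78,2.32,0.77,8.5],[0,0,0,2.78,2.32,0.77,8.5],[0,0,0,2.78,2.32,0.77,8.5],[0,0,0,2.78,2.32,0.77,8.5],[0,0,0,2.78,2.32,0.77,8.5]]]}}

```text
time: 2.7
position: [0.5011, -0.0931, 0.2245]
eef_rot: [-2.832, 1.36, -0.001]
ft_force: [1.6, -0.0, -0.3]
grip_width: 0.992
```

>>> {"method": "play_rows", "body": {"steps": [[[0,0,0,2.78,2.32,0.77,8.5],[0,0,0,2.78,2.32,0.77,8.5],[0,0,0,2.78,2.32,0.77,8.5],[0,0,0,0,0,0,8.5],[0,0,0,0,0,0,8.5]]]}}

```text
time: 3.12
position: [0.4981, -0.2019, 0.2006]
eef_rot: [2.828, -1.366, -0.002]
ft_force: [-0.5, -0.6, 0.5]
grip_width: 0.993
```

```bash
python3 - <<'E'
from h import *
im,C,o=shot('wrist','pics/w2.png')
T=tcpT(o);print(o['time'],o['position'],np.degrees(np.arctan2(T[1,0],T[0,0])),T[:3,2],np.degrees(o['qpos']).round(1))
E
```

```text
3.1167 [ 0.49805787 -0.20189857  0.20055704] -51.568648085578324 [-1.72082339e-03  3.84641488e-05 -9.99998519e-01] [ -1.2   9.  -19.2  -0.  -61.9  39.6]
```

View pics/w2.png

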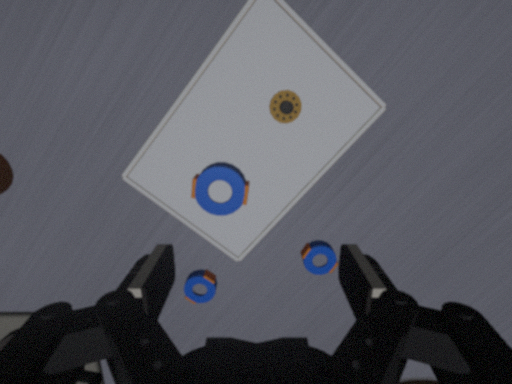

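```bash
python3 - <<'E'
from h import *
o=get_obs();C=cam('wrist',o);im=cv2.imread('pics/w2.png')
S=255-im[...,0]  # yellow-ness: low blue
B=im[...,0].astype(float)
c0=onz(C,(285.3,106.3),.0115)
print('disc',c0,fitcirc(im,C,c0,[(.018,0)],ch=B,signs=[-1],rad=.006),fitcirc(im,C,onz(C,(286,105),.0295),[(.007,0)],signs=[-1],rad=.006))
Rr=im[...,2].astype(float)
c1=onz(C,(220,189),.029)
print('ring',c1,fitcirc(im,C,c1,[(.0305,0)],ch=Rr,signs=[-1],rad=.006),fitcirc(im,C,c1,[(.014,0)],ch=Rr,signs=[1],rad=.006))
h=cv2.cvtColor(im,cv2.COLOR_BGR2HSV);m=((h[...,0]<12)|(h[...,0]>175))&(h[...,1]>90)&(h[...,2]>80)
cs=centroid(m);print(cs)
a=cv2.resize(im[150:230,170:270],None,fx=7,fy=7,interpolation=cv2.INTER_CUBIC);cv2.imwrite('pics/a2.png',cv2.convertScaleAbs(a,alpha=1.5))
E
```

```text
disc [ 0.51667282 -0.27538091  0.0115    ] (array([ 0.51679972, -0.27502014]), np.float64(56.64386116766693)) (array([ 0.51765553, -0.27471997]), np.float64(27.383618342847157))
ring [ 0.51817707 -0.15860205  0.029     ] (array([ 0.51750112, -0.15911492]), np.float64(41.1741543155119)) (array([ 0.51696042, -0.1563389 ]), np.float64(58.13597934170339))
[(np.int32(14), np.float64(333.07), np.float64(268.57)), (np.int32(11), np.float64(190.0), np.float64(300.55)), (np.int32(9), np.float64(194.78), np.float64(178.89))]
```

View pics/a2.png

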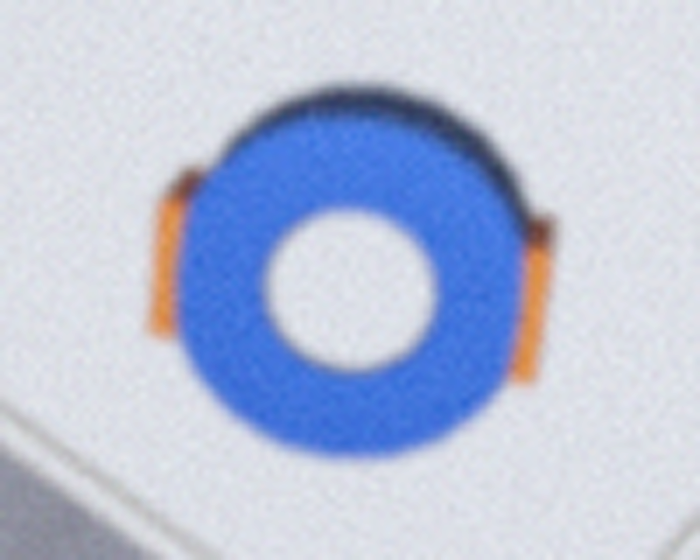

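>>> {"method": "play_rows", "body": {"steps": [[[0,0,0,1.72,0.76,3.0,5],[0,0,0,1.72,0.76,3.0,5],[0,0,0,1.72,0.76,3.0,5],[0,0,0,1.72,0.76,3.0,5],[0,0,0,0,0,0,5]]]}}

```text
time: 3.58
position: [0.5157, -0.2727, 0.0755]
eef_rot: [2.829, -1.363, -0.012]
ft_force: [-1.4, 0.4, -0.5]
grip_width: 0.588
```

>>> {"method": "play_rows", "body": {"steps": [[[0,0,0,0,0,0,5],[0,0,0,0,0,0,5]]]}}

```text
time: 3.75
position: [0.5187, -0.2721, 0.0822]
eef_rot: [2.831, -1.363, 0.001]
ft_force: [0.4, -0.5, 1.4]
grip_width: 0.586
```

```bash
python3 - <<'E'
from h import *
im,C,o=shot('wrist','pics/w3.png')
T=tcpT(o);print(o['time'],o['position'],np.degrees(np.arctan2(T[1,0],T[0,0])),T[:3,2],o['grip_width'])
p=np.array([.5172,-.2748,.0295]);print(proj(C,p),proj(C,[.517,-.2748,.0115]))
B=im[...,0].astype(float)
for z,r,ch in [(.0115,.018,B),(.0295,.007,None)]:
    x,f=fitcirc(im,C,[.5172,-.2748,z],[(r,0)],ch=ch,signs=[-1],rad=.008);print(x,f, T[:3,:3].T@(np.r_[x,z]-T[:3,3]))
E
```

```text
3.75 [ 0.51867249 -0.2720653   0.08224448] -51.415820394735164 [ 7.51500883e-04 -3.83204094e-04 -9.99999644e-01] 0.5861742647088966
[[260.34710337 211.70663123]] [[260.23972562 203.01151334]]
[ 0.5166522 -0.2769564] 69.71925305396644 [0.002509   0.0046543  0.07074481]
[ 0.51969721 -0.28038617] 26.770699519723774 [0.00710292 0.00440678 0.05274842]
```

View pics/w3.png

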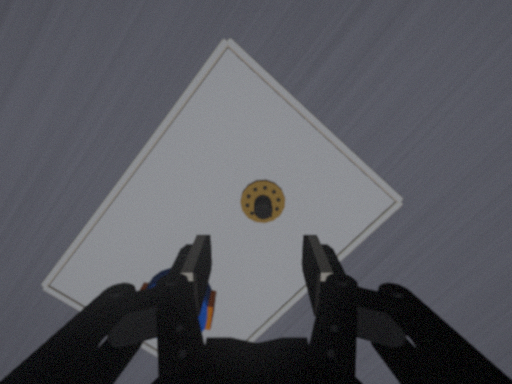

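```bash
python3 - <<'E'
from h import *
o=get_obs();print(o['position'],o['joint_vel'].round(3))
im=cv2.imread('pics/w3.png');a=cv2.resize(im[165:245,220:320],None,fx=8,fy=7.5,interpolation=cv2.INTER_CUBIC);cv2.imwrite('pics/a3.png',cv2.convertScaleAbs(a,alpha=1.5))
C=cam('wrist')
print(proj(C,[[.5167,-.2770,.0115],[.5167,-.2770,.0295]]))
E
```

```text
[ 0.51903353 -0.2720404   0.08295687] [ 0.    -0.015  0.002 -0.001  0.003 -0.001]
[[262.72743358 201.21248218]
 [263.22676672 209.88194896]]
```

View pics/a3.png

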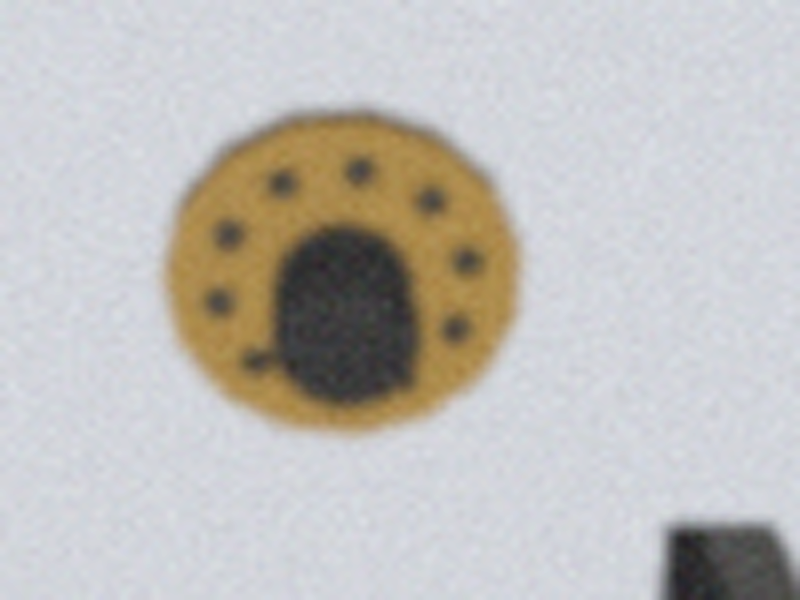

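>>> {"method": "play_rows", "body": {"steps": [[[0,0,0,0.13,0.24,1.5,5],[0,0,0,0.12,0.23,1.5,5],[0,0,0,0,0,1.5,5],[0,0,0,0,0,1.0,5],[0,0,0,0,0,0,5]]]}}

```text
time: 4.22
position: [0.5155, -0.2768, 0.0261]
eef_rot: [-2.83, 1.364, 0.001]
ft_force: [-0.6, -0.4, 0.8]
grip_width: 0.588
```

>>> {"method": "play_rows", "body": {"steps": [[[0,0,0,0,0,0,5],[0,0,0,0,0,0,5],[0,0,0,0,0,0,5]]]}}

```text
time: 4.47
position: [0.5166, -0.2778, 0.0277]
eef_rot: [-2.829, 1.365, -0.003]
ft_force: [0.5, 0.1, -0.3]
grip_width: 0.585
```

```bash
python3 - <<'E'
from h import *
im,C,o=shot('wrist','pics/w4.png')
T=tcpT(o);print(o['time'],o['position'],np.degrees(np.arctan2(T[1,0],T[0,0])),T[:3,2],o['grip_width'])
B=im[...,0].astype(float)
for z,r,ch in [(.0115,.018,B)]:
    x,f=fitcirc(im,C,[.5172,-.2768,z],[(r,0)],ch=ch,signs=[-1],rad=.008);print(x,f, T[:3,:3].T@(np.r_[x,z]-T[:3,3]))
a=cv2.resize(im[170:384,150:360],None,fx=3.5,fy=2.8);cv2.imwrite('pics/a4.png',cv2.convertScaleAbs(a,alpha=1.5))
E
```

```text
4.4667 [ 0.51664724 -0.27778963  0.02772989] -51.50985467406732 [ 2.08990519e-03 -5.47681054e-04 -9.99997666e-01] 0.585233410903516
[ 0.51678372 -0.27741037] 79.12546694230124 [-0.00023998 -0.00032185  0.01622993]
```

View pics/a4.png

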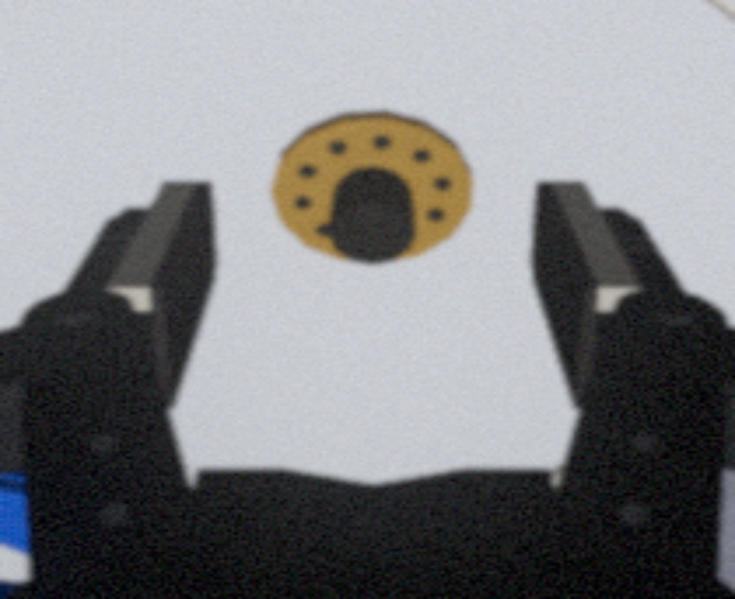

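>>> {"method": "play_rows", "body": {"steps": [[[0,0,0,0,0,0.8,5],[0,0,0,0,0,0.6,4],[0,0,0,0,0,0,3],[0,0,0,0,0,0,2.2],[0,0,0,0,0,0,2.2]]], "newtons": 40}}

```text
time: 4.93
position: [0.5155, -0.2778, 0.0121]
eef_rot: [2.829, -1.366, -0.001]
ft_force: [0.4, 0.8, -0.6]
grip_width: 0.261
```

>>> {"method": "play_rows", "body": {"steps": [[[0,0,0,0,0,0,1],[0,0,0,0,0,0,0.5],[0,0,0,0,0,0,0.5],[0,0,0,0,0,0,0.5],[0,0,0,0,0,0,0.5]]]}}

```text
time: 5.35
position: [0.5157, -0.2778, 0.0125]
eef_rot: [2.829, -1.366, 0.0]
ft_force: [0.2, -0.6, 0.4]
grip_width: 0.142
```

```bash
python3 - <<'E'
from h import *
im,C,o=shot('wrist','pics/w5.png')
T=tcpT(o);print(o['time'],o['position'],np.degrees(np.arctan2(T[1,0],T[0,0])),T[:3,2],o['grip_width'],o['ft_force'])
B=im[...,0].astype(float)
for z,r,ch in [(.0115,.018,B)]:
    x,f=fitcirc(im,C,[.5172,-.2768,z],[(r,0)],ch=ch,signs=[-1],rad=.008);print(x,f, T[:3,:3].T@(np.r_[x,z]-T[:3,3]))
a=cv2.resize(im[170:384,150:360],None,fx=3.5,fy=2.8);cv2.imwrite('pics/a5.png',cv2.convertScaleAbs(a,alpha=1.5))
E
```

```text
5.35 [ 0.51568407 -0.27781596  0.01247083] -51.54613522724699 [ 6.49622889e-05 -4.27052730e-05 -9.99999997e-01] 0.14235238990618765 [ 0.17926859 -0.5706336   0.4282978 ]
[ 0.51616445 -0.27832005] 44.21285575392427 [ 6.93430905e-04 -6.26806477e-05  9.70884299e-04]
```

View pics/a5.png

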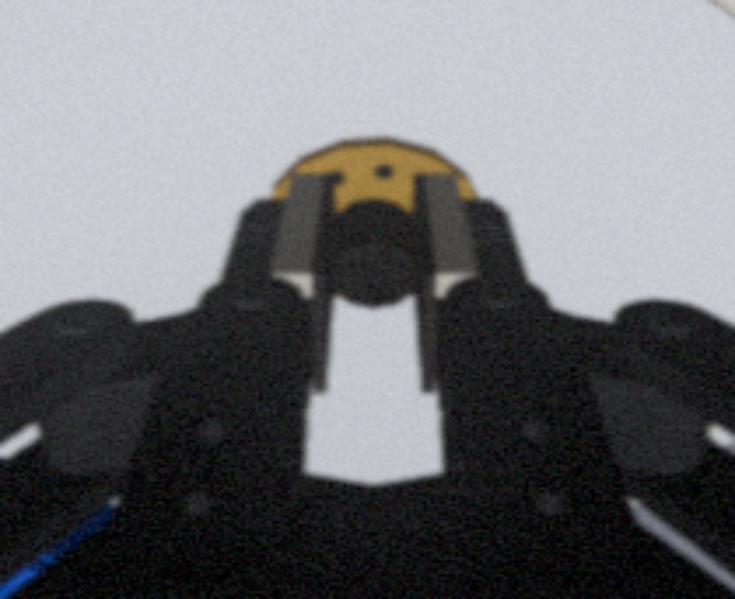

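>>> {"method": "play_rows", "body": {"steps": [[[0,0,0,0,0,0,0.5],[0,0,0,0,0,-0.5,0.5],[0,0,0,0,0,-2,0.5],[0,0,0,0,0,-3,0.5],[0,0,0,0,0,-3,0.5]]]}}

```text
time: 5.82
position: [0.5148, -0.2776, 0.0979]
eef_rot: [2.829, -1.366, -0.004]
ft_force: [0.6, -0.6, -0.7]
grip_width: 0.14
```

```bash
python3 - <<'E'
from h import *
im,C,o=shot('wrist','pics/w6.png')
T=tcpT(o);print(o['time'],o['position'],np.degrees(np.arctan2(T[1,0],T[0,0])),T[:3,2],o['grip_width'],o['ft_force'])
a=cv2.resize(im[170:384,150:360],None,fx=3.5,fy=2.8);cv2.imwrite('pics/a6.png',cv2.convertScaleAbs(a,alpha=1.5))
# goals
p=np.array([.5645,.2190]);
E
```

```text
5.8167 [ 0.51484131 -0.27758558  0.09788013] -51.547139518169544 [-2.36818896e-03  4.55545249e-04 -9.99997092e-01] 0.13987944513316014 [ 0.55016493 -0.63024704 -0.71692258]
```

View pics/a6.png

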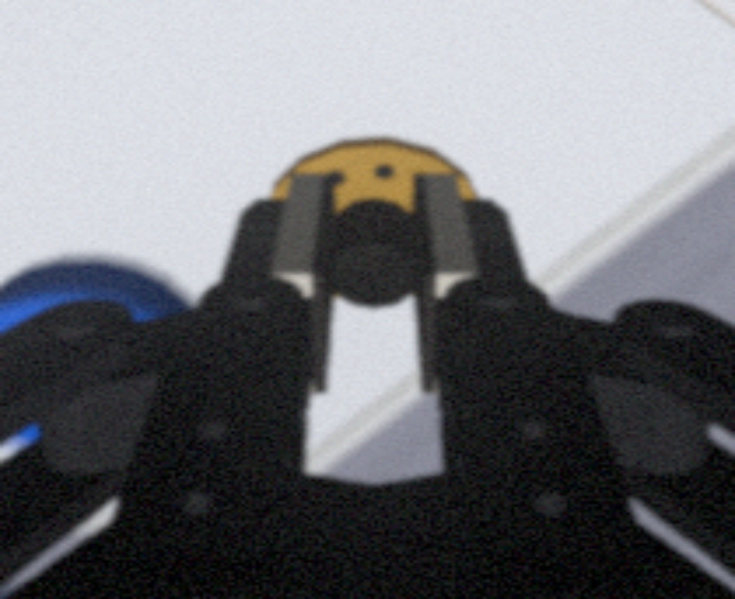

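>>> {"method": "play_rows", "body": {"steps": [[[0,0,0,-2.62,-2.32,-1.8,0.5],[0,0,0,-2.62,-2.32,-1.8,0.5],[0,0,0,-2.62,-2.32,-1.8,0.5],[0,0,0,-2.62,-2.32,-1.8,0.5],[0,0,0,-2.62,-2.32,-1.8,0.5]]]}}

```text
time: 6.28
position: [0.5247, -0.1015, 0.1886]
eef_rot: [-2.828, 1.366, -0.001]
ft_force: [1.1, 0.2, -1.2]
grip_width: 0.143
```

>>> {"method": "play_rows", "body": {"steps": [[[0,0,0,-2.62,-2.32,-1.8,0.5],[0,0,0,-2.62,-2.32,-1.8,0.5],[0,0,0,-2.62,-2.32,-1.8,0.5],[0,0,0,-2.62,-2.32,0,0.5],[0,0,0,-2.62,-2.32,0,0.5]]]}}

```text
time: 6.7
position: [0.5347, 0.0737, 0.2433]
eef_rot: [-2.827, 1.364, -0.003]
ft_force: [-0.1, 0.3, -1.8]
grip_width: 0.138
```

>>> {"method": "play_rows", "body": {"steps": [[[0,0,0,-2.62,-2.32,0,0.5],[0,0,0,-2.62,-2.32,0,0.5],[0,0,0,-2.62,-2.32,0,0.5],[0,0,0,-2.62,-2.32,0,0.5],[0,0,0,-2.62,-2.32,0,0.5]]]}}

```text
time: 7.12
position: [0.5434, 0.2482, 0.2418]
eef_rot: [-2.829, 1.365, -0.0]
ft_force: [1.8, 0.4, -0.7]
grip_width: 0.141
```

>>> {"method": "play_rows", "body": {"steps": [[[0,0,0,0,0,0,0.5],[0,0,0,0,0,0,0.5],[0,0,0,0,0,0,0.5],[0,0,0,0,0,0,0.5],[0,0,0,0,0,0,0.5]]]}}

```text
time: 7.53
position: [0.5438, 0.2454, 0.2417]
eef_rot: [-2.828, 1.367, -0.0]
ft_force: [0.8, -0.0, -0.2]
grip_width: 0.14
```

```bash
python3 - <<'E'
from h import *
im,C,o=shot('wrist','pics/w7.png')
T=tcpT(o);print(o['time'],o['position'],np.degrees(np.arctan2(T[1,0],T[0,0])),T[:3,2],o['grip_width'],o['ft_force'])
a=cv2.resize(im[60:324,100:400],None,fx=2.6,fy=2.2);cv2.imwrite('pics/a7.png',cv2.convertScaleAbs(a,alpha=1.5))
E
```

```text
7.5333 [0.54381976 0.24537025 0.24170391] -51.61183557290818 [ 2.15722161e-04  2.18985805e-04 -9.99999953e-01] 0.13996019858924133 [ 0.77241553 -0.04722329 -0.18056885]
```

View pics/a7.png

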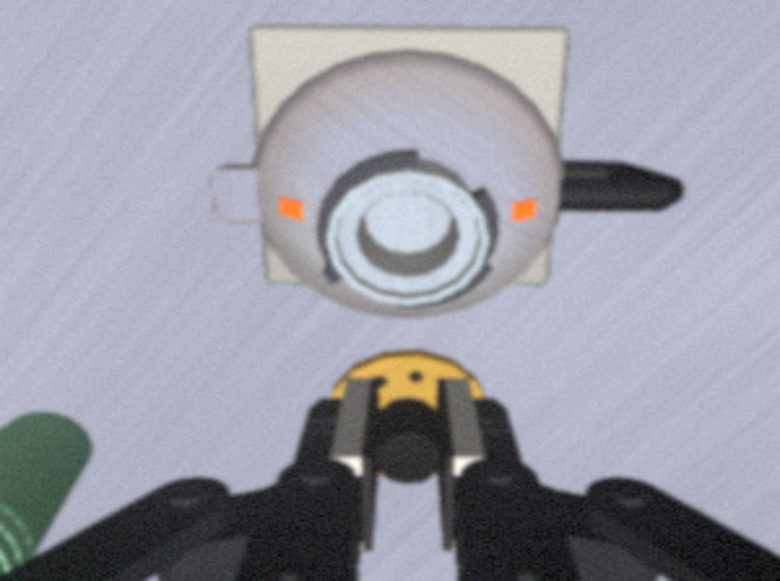

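```bash
python3 - <<'E'
from h import *
o=get_obs();C=cam('wrist',o);T=tcpT(o);im=cv2.imread('pics/w7.png')
for rs,sg in [([(.022,0)],[1]),([(.014,-.006)],[-1]),([(.022,0),(.014,-.006)],[1,-1])]:
    x,f=fitcirc(im,C,[.5645,.219,.19],rs,signs=sg,rad=.005,dr=.001);print(rs,x,f,T[:3,:3].T@(np.r_[x,.19]-T[:3,3]))
v=im.copy()
for r,dz,c in [(.022,0,(0,0,255)),(.0195,0,(0,255,0)),(.014,-.006,(255,0,0))]:
    for q in proj(C,circ([*x,.19+dz],r)): cv2.circle(v,tuple(np.round(q*1).astype(int)),0,c,-1)
# disc circle fit in view: top plane TCP z-1mm
dz=o['position'][2]-.001
B=im[...,0].astype(float)
x2,f=fitcirc(im,C,[*(o['position'][:2]),dz],[(.018,0)],ch=B,signs=[-1],rad=.004);print('disc',x2,T[:3,:3].T@(np.r_[x2,dz]-T[:3,3]))
for q in proj(C,circ([*x2,dz],.018)): cv2.circle(v,tuple(np.round(q).astype(int)),0,(0,255,0),-1)
cv2.imwrite('pics/a8.png',cv2.resize(v[100:260,180:340],None,fx=3.7,fy=3.7,interpolation=cv2.INTER_NEAREST))
h=cv2.cvtColor(im,cv2.COLOR_BGR2HSV);m=(h[...,0]<15)&(h[...,1]>150)&(h[...,2]>120)
cs=[c for c in centroid(m) if c[2]<180];print(cs)
ds=[onz(C,c[1:],.14) for c in cs[:2]];print((ds[0]+ds[1])/2,np.degrees(np.arctan2(*(ds[1]-ds[0])[1::-1])))
E
```

```text
[(0.022, 0)] [0.5648725 0.2191584] 45.139484628488205 [ 0.033603   -0.0001355   0.05172017]
[(0.014, -0.006)] [0.56512799 0.21862437] 33.934370481624015 [ 3.41802483e-02 -4.18720302e-06  5.17200924e-02]
[(0.022, 0), (0.014, -0.006)] [0.56496097 0.21896392] 77.87551931252074 [ 3.38103830e-02 -8.40887648e-05  5.17201436e-02]
disc [0.54448179 0.24468874] [ 9.26795037e-04 -2.37664260e-05  9.99961376e-04]
[(np.int32(55), np.float64(211.51), np.float64(154.44)), (np.int32(54), np.float64(301.3), np.float64(155.19))]
[0.5645631  0.21927693 0.14      ] -142.1385244577571
```

View pics/a8.png

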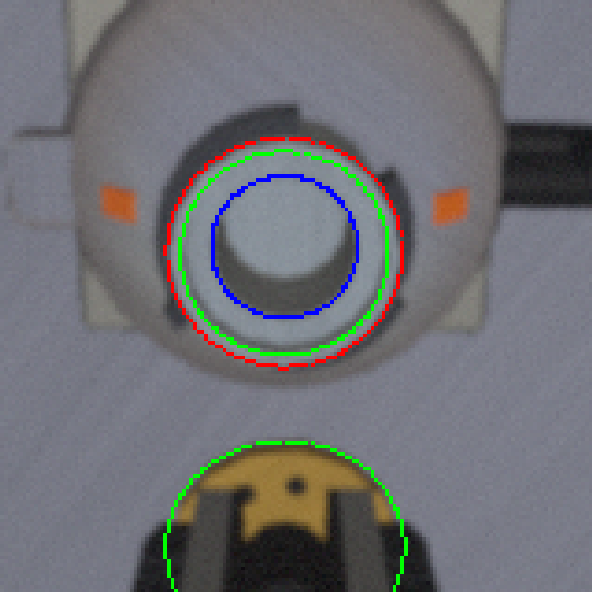

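>>> {"method": "play_rows", "body": {"steps": [[[0,0,0,1.1,0,0,0.5],[0,0,0,1.1,0,0,0.5],[0,0,0,1.1,0,1,0.5],[0,0,0,0,0,1,0.5],[0,0,0,0,0,1,0.5]]]}}

```text
time: 8.0
position: [0.5647, 0.2192, 0.21]
eef_rot: [2.827, -1.369, -0.001]
ft_force: [-0.5, 0.7, -1.0]
grip_width: 0.144
```

>>> {"method": "play_rows", "body": {"steps": [[[0,0,0,0,0,0.6,0.5],[0,0,0,0,0,0,0.5],[0,0,0,0,0,0,0.5],[0,0,0,0,0,0,0.5],[0,0,0,0,0,0,0.5]]]}}

```text
time: 8.42
position: [0.5645, 0.221, 0.206]
eef_rot: [-2.829, 1.365, -0.001]
ft_force: [0.3, -0.1, -1.0]
grip_width: 0.137
```

```bash
python3 - <<'E'
from h import *
im,C,o=shot('wrist','pics/w9.png')
T=tcpT(o);print(o['time'],o['position'],np.degrees(np.arctan2(T[1,0],T[0,0])),T[:3,2],o['grip_width'],o['ft_force'])
print(T[:3,:3].T@(np.r_[.5649,.2190,.19]-T[:3,3]))
x=[.5649,.2190];v=im.copy();v=cv2.convertScaleAbs(v,alpha=1.4)
v=cv2.resize(v[120:280,170:340],None,fx=4.5,fy=3.7,interpolation=cv2.INTER_CUBIC)
cv2.imwrite('pics/a9.png',v)
E
```

```text
8.4167 [0.56453009 0.22096247 0.20596971] -51.51511281018874 [ 8.34059618e-04  4.26123967e-04 -9.99999561e-01] 0.13711942618852563 [ 0.25852393 -0.06826903 -1.00694897]
[0.0017634  0.00094637 0.01596917]
```

View pics/a9.png

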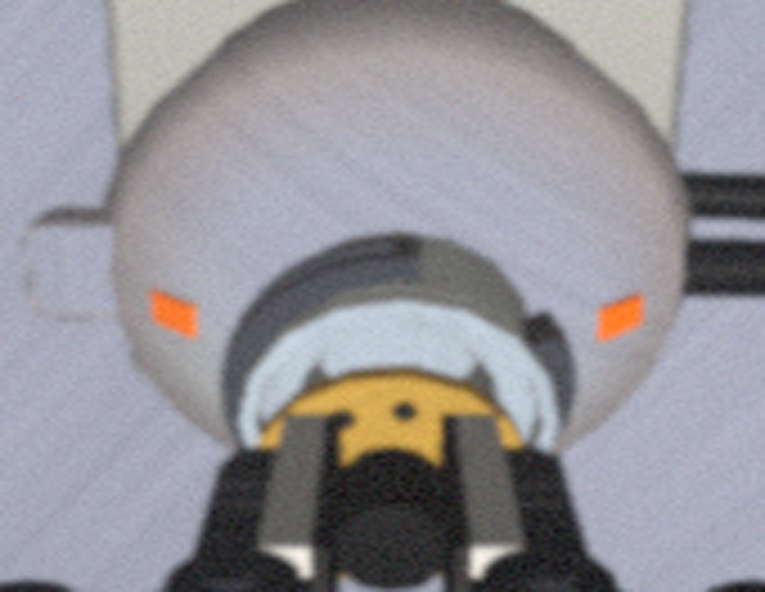

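>>> {"method": "play_rows", "body": {"steps": [[[0,0,0,0,0,0,0.5],[0,0,0,0,0,0,0.5],[0,0,0,0,0,0,0.5]]]}}

```text
time: 8.72
position: [0.5644, 0.2207, 0.2057]
eef_rot: [-2.829, 1.366, -0.0]
ft_force: [0.6, -0.2, -0.9]
grip_width: 0.141
```

```bash
python3 - <<'E'
from h import *
for _ in range(2):
  im,C,o=shot('wrist','pics/w10.png')
  T=tcpT(o);print(o['time'],o['position'],np.degrees(np.arctan2(T[1,0],T[0,0])),T[:3,2],o['ft_force'],T[:3,:3].T@(np.r_[.5649,.2190,.19]-T[:3,3]))
for r in [(.022,0)]:
  x,f=fitcirc(im,C,[.5649,.219,.19],[(.022,0)],rad=.004,dr=.001);print(x,f,T[:3,:3].T@(np.r_[x,.19]-T[:3,3]))
E
```

```text
8.7167 [0.56436572 0.22066337 0.20565592] -51.539375255641495 [ 3.31883127e-04  2.61254366e-04 -9.99999911e-01] [ 0.63676243 -0.24349259 -0.86426916] [0.00163476 0.00062283 0.01565566]
8.7667 [0.56434529 0.22061452 0.20559361] -51.54287839815379 [ 2.48917076e-04  2.08148908e-04 -9.99999947e-01] [ 0.88239707  0.07635333 -0.8184788 ] [0.0016094  0.0005748  0.01559341]
[0.56463925 0.21920246] 29.715371917307753 [0.00128869 0.00065307 0.01559339]
```

>>> {"method": "play_rows", "body": {"steps": [[[0,0,0,0.08,0.06,0.3,0.5],[0,0,0,0,0,0.3,0.5],[0,0,0,0,0,0,0.5],[0,0,0,0,0,0,0.5],[0,0,0,0,0,0,0.5]]]}}

```text
time: 9.23
position: [0.5644, 0.2195, 0.1993]
eef_rot: [2.829, -1.366, -0.0]
ft_force: [-0.6, -0.6, -1.1]
grip_width: 0.142
```

```bash
python3 - <<'E'
from h import *
im,C,o=shot('wrist','pics/w11.png')
T=tcpT(o);print(o['time'],o['position'],o['ft_force'],o['ft_torque'],T[:3,:3].T@(np.r_[.5648,.2190,.19]-T[:3,3]))
v=cv2.convertScaleAbs(im,alpha=1.4)
v=cv2.resize(v[120:280,170:340],None,fx=4.5,fy=3.7,interpolation=cv2.INTER_CUBIC)
cv2.imwrite('pics/a11.png',v)
E
```

```text
9.2333 [0.56438293 0.21951398 0.19929337] [-0.61730407 -0.56648828 -1.09897192] [-0.01384826 -0.03281994  0.02165489] [ 6.61332973e-04 -9.07659633e-06  9.29340891e-03]
```

View pics/a11.png

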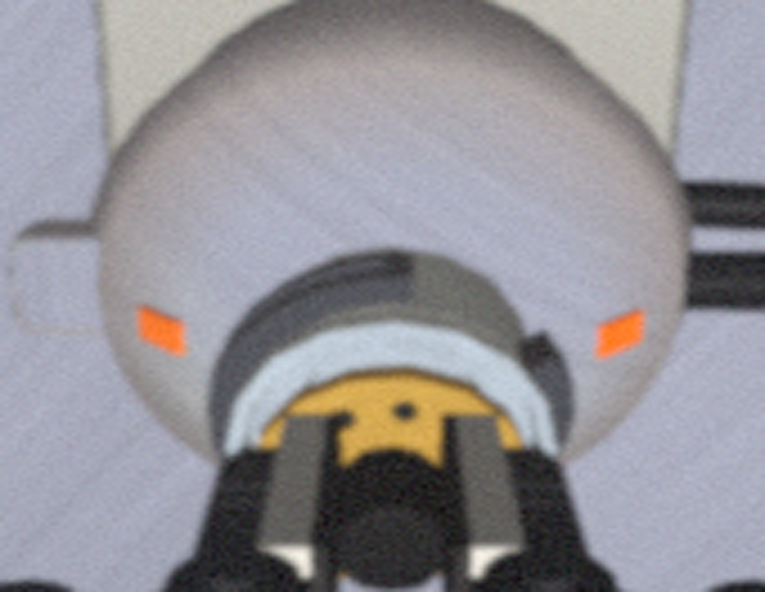

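Disc and rim are concentric in the picture: rim edges at about 225 and 555, disc edges at about 260 and 525. I'll lower it slowly.

>>> {"method": "play_rows", "body": {"steps": [[[0,0,0,0,0,0.2,0.5],[0,0,0,0,0,0.2,0.5],[0,0,0,0,0,0,0.5],[0,0,0,0,0,0,0.5]]]}}

```text
time: 9.62
position: [0.5642, 0.2195, 0.1952]
eef_rot: [2.829, -1.366, -0.0]
ft_force: [0.3, -0.4, -0.6]
grip_width: 0.142
```

>>> {"method": "play_rows", "body": {"steps": [[[0,0,0,0,0,0.2,0.5],[0,0,0,0,0,0.15,0.5],[0,0,0,0,0,0,0.5],[0,0,0,0,0,0,0.5]]]}}

```text
time: 9.95
position: [0.5643, 0.2195, 0.1918]
eef_rot: [2.829, -1.366, -0.0]
ft_force: [0.4, 0.4, -0.7]
grip_width: 0.143
```

```bash
python3 - <<'E'
from h import *
im,C,o=shot('wrist','pics/w12.png')
T=tcpT(o);print(o['time'],o['position'],o['ft_force'],o['ft_torque'],T[:3,:3].T@(np.r_[.5648,.2190,.19]-T[:3,3]))
v=cv2.convertScaleAbs(im,alpha=1.4)
v=cv2.resize(v[120:280,170:340],None,fx=4.5,fy=3.7,interpolation=cv2.INTER_CUBIC)
cv2.imwrite('pics/a12.png',v)
E
```

```text
9.95 [0.56430602 0.21952703 0.19175921] [ 0.38718188  0.42749397 -0.74950044] [ 0.01578995 -0.00674216  0.03598496] [ 7.19913118e-04 -5.95179025e-05  1.75920023e-03]
```

View pics/a12.png

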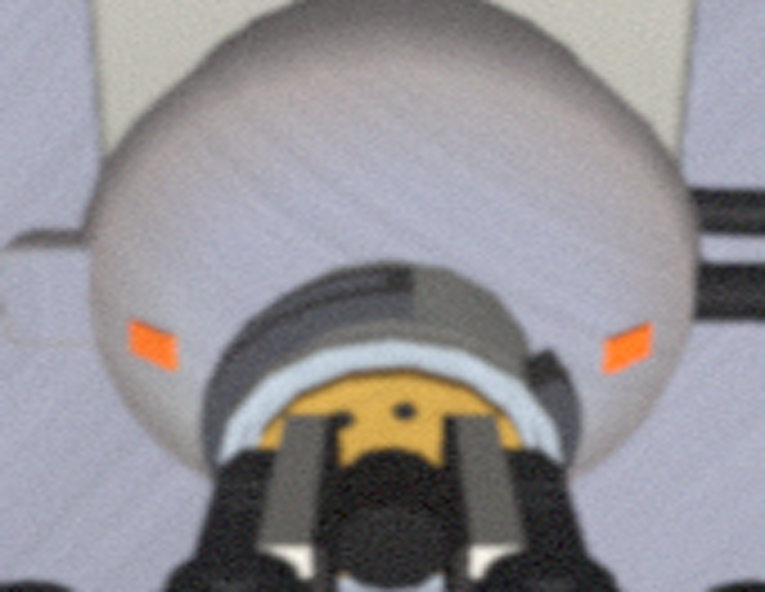

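>>> {"method": "play_rows", "body": {"steps": [[[0,0,0,0,0,0.07,0.5],[0,0,0,0,0,0,0.5],[0,0,0,0,0,0,0.5]]]}}

```text
time: 10.25
position: [0.5645, 0.2196, 0.1914]
eef_rot: [-2.829, 1.366, -0.0]
ft_force: [-0.6, 0.8, 1.7]
grip_width: 0.14
```

>>> {"method": "play_rows", "body": {"steps": [[[0,0,0,0,0,0.05,0.5],[0,0,0,0,0,0,0.5],[0,0,0,0,0,0,0.5]]]}}

```text
time: 10.5
position: [0.5645, 0.2196, 0.1914]
eef_rot: [-2.829, 1.366, -0.001]
ft_force: [-2.2, -1.5, 5.3]
grip_width: 0.141
```

>>> {"method": "play_rows", "body": {"steps": [[[0,0,0,0,0,0,1.6],[0,0,0,0,0,0,2.5],[0,0,0,0,0,0,3.5],[0,0,0,0,0,0,3.5],[0,0,0,0,0,0,3.5]]]}}

```text
time: 10.92
position: [0.5643, 0.2195, 0.1904]
eef_rot: [2.829, -1.366, -0.0]
ft_force: [-0.2, -0.3, 0.2]
grip_width: 0.41
```

>>> {"method": "play_rows", "body": {"steps": [[[0,0,0,0,0,-1,3.5],[0,0,0,0,0,-2,3.5],[0,0,0,0,0,-2,3.5],[0,0,0,-1,0,-1,3.5],[0,0,0,-1,0,-1,3.5]]]}}

```text
time: 11.33
position: [0.5519, 0.2356, 0.2622]
eef_rot: [-2.827, 1.367, -0.001]
ft_force: [-0.7, -0.0, 0.2]
grip_width: 0.407
```

>>> {"method": "play_rows", "body": {"steps": [[[0,0,0,0,0,0,3.5],[0,0,0,0,0,0,3.5],[0,0,0,0,0,0,3.5]]]}}

```text
time: 11.58
position: [0.5512, 0.2354, 0.26]
eef_rot: [2.829, -1.365, -0.001]
ft_force: [-0.4, -0.3, -0.4]
grip_width: 0.409
```

```bash
python3 - <<'E'
from h import *
im,C,o=shot('wrist','pics/w13.png')
T=tcpT(o);print(o['time'],o['position'],np.degrees(np.arctan2(T[1,0],T[0,0])),o['ft_force'],np.degrees(o['qpos']).round(0))
B=im[...,0].astype(float)
for z,r,ch in [(.1905,.018,B)]:
    x,f=fitcirc(im,C,[.5648,.219,z],[(r,0)],ch=ch,signs=[-1],rad=.005);print('disc',x,f)
print('rim',fitcirc(im,C,[.5648,.219,.19],[(.022,0)],rad=.005,dr=.001))
v=cv2.convertScaleAbs(im,alpha=1.4)
v=cv2.resize(v[100:280,160:340],None,fx=4,fy=3.3,interpolation=cv2.INTER_CUBIC)
cv2.imwrite('pics/a13.png',v)
E
```

```text
11.5833 [0.55124601 0.23535992 0.25997127] -51.509058039358735 [-0.37655153 -0.31597465 -0.40337099] [ 42.  13.  -7.  -0. -71.  -3.]
disc [0.56435954 0.21972231] 62.92140004302964
rim (array([0.56488116, 0.21892262]), np.float64(42.75293707695884))
```

View pics/a13.png

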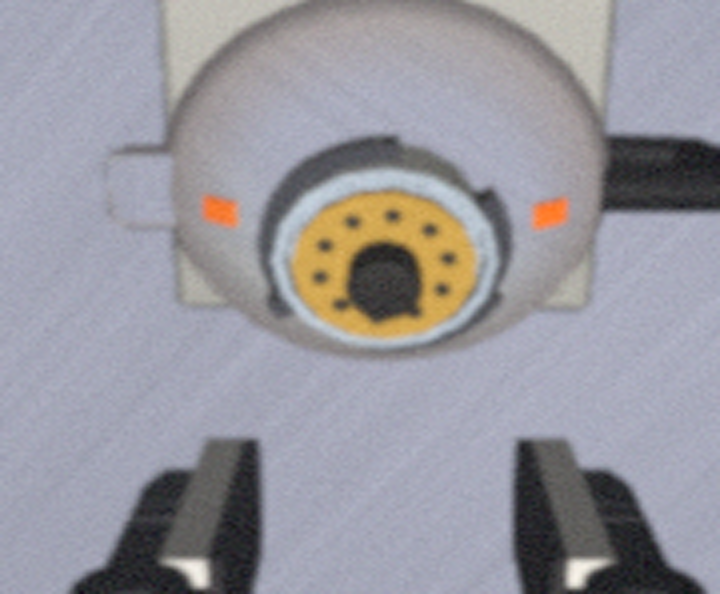

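>>> {"method": "play_rows", "body": {"steps": [[[0,0,0,2.59,2.48,0,8.5],[0,0,0,2.59,2.48,0,8.5],[0,0,0,2.59,2.48,0,8.5],[0,0,0,2.59,2.48,0,8.5],[0,0,0,2.59,2.48,2,8.5]]]}}

```text
time: 12.05
position: [0.5366, 0.0554, 0.2432]
eef_rot: [-2.827, 1.364, -0.006]
ft_force: [1.7, -0.3, 0.3]
grip_width: 0.994
```

>>> {"method": "play_rows", "body": {"steps": [[[0,0,0,2.59,2.48,2,8.5],[0,0,0,2.59,2.48,2,8.5],[0,0,0,2.59,2.48,2,8.5],[0,0,0,2.59,2.48,2,8.5],[0,0,0,2.59,2.48,2,8.5]]]}}

```text
time: 12.47
position: [0.5178, -0.1237, 0.1393]
eef_rot: [2.829, -1.366, -0.001]
ft_force: [0.5, 0.5, -0.5]
grip_width: 0.997
```

>>> {"method": "play_rows", "body": {"steps": [[[0,0,0,2.59,2.48,2,8.5],[0,0,4,0,0,1,8.5],[0,0,3.4,0,0,0,8.5],[0,0,0,0,0,0,8.5],[0,0,0,0,0,0,8.5]]]}}

```text
time: 12.88
position: [0.5151, -0.1579, 0.1101]
eef_rot: [2.735, -1.544, -0.002]
ft_force: [-0.3, -0.1, 0.1]
grip_width: 0.995
```

>>> {"method": "play_rows", "body": {"steps": [[[0,0,0,0,0,0,8.5],[0,0,0,0,0,0,8.5],[0,0,0,0,0,0,8.5],[0,0,0,0,0,0,8.5]]]}}

```text
time: 13.22
position: [0.5157, -0.1571, 0.111]
eef_rot: [-2.736, 1.544, -0.001]
ft_force: [0.9, 0.9, -1.3]
grip_width: 0.994
```

```bash
python3 - <<'E'
from h import *
im,C,o=shot('wrist','pics/w14.png')
T=tcpT(o);print(o['time'],o['position'],np.degrees(np.arctan2(T[1,0],T[0,0])),T[:3,2])
Rr=im[...,2].astype(float)
for rs,sg in [([(.0305,0)],[-1]),([(.014,0)],[1]),([(.0305,0),(.014,0)],[-1,1])]:
    x,f=fitcirc(im,C,[.516,-.159,.029],rs,ch=Rr,signs=sg,rad=.008);print(rs,x,f,T[:3,:3].T@(np.r_[x,.029]-T[:3,3]))
v=cv2.convertScaleAbs(im,alpha=1.4)
v=cv2.resize(v[110:310,156:356],None,fx=3.5,fy=3,interpolation=cv2.INTER_CUBIC)
cv2.imwrite('pics/a14.png',v)
E
```

```text
13.2167 [ 0.51569231 -0.15713941  0.11103202] -58.87149282561202 [ 6.50871252e-04  6.05265648e-05 -9.99999786e-01]
[(0.0305, 0)] [ 0.51759964 -0.1590744 ] 48.674627677435296 [ 0.00261903 -0.0005841   0.08203313]
[(0.014, 0)] [ 0.51653493 -0.15748709] 71.32763329911528 [ 0.00070987 -0.00049328  0.08203253]
[(0.0305, 0), (0.014, 0)] [ 0.51679883 -0.15794439] 110.51811893689018 [ 0.00123774 -0.00048277  0.08203268]
```

View pics/a14.png

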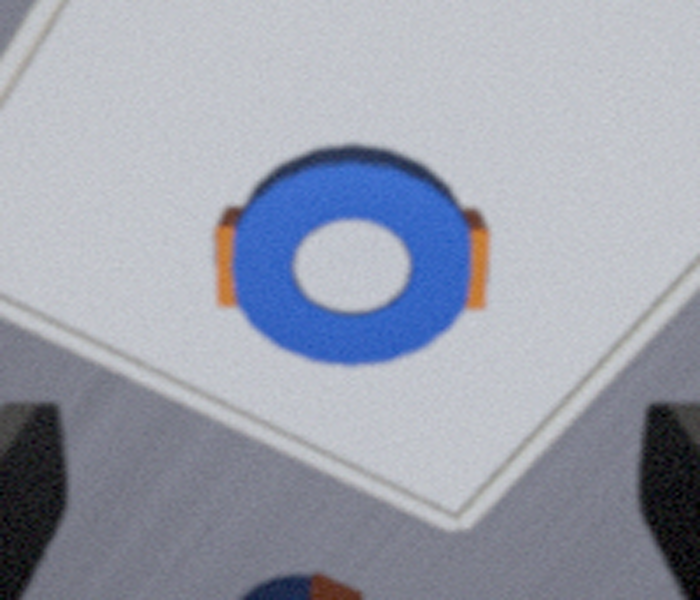

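>>> {"method": "play_rows", "body": {"steps": [[[0,0,0,0.07,-0.05,2,8.5],[0,0,0,0,0,2.5,8.5],[0,0,0,0,0,2.5,8.5],[0,0,0,0,0,1.5,8.5],[0,0,0,0,0,0,8.5]]]}}

```text
time: 13.68
position: [0.514, -0.1577, 0.0228]
eef_rot: [2.733, -1.545, -0.007]
ft_force: [-0.4, -0.5, 0.4]
grip_width: 0.993
```

>>> {"method": "play_rows", "body": {"steps": [[[0,0,0,0,0,0,8.5],[0,0,0,0,0,0,8.5],[0,0,0,0,0,0,8.5]]]}}

```text
time: 13.93
position: [0.5174, -0.1578, 0.0271]
eef_rot: [-2.734, 1.545, -0.003]
ft_force: [-0.4, -0.0, -0.1]
grip_width: 0.998
```

```bash
python3 - <<'E'
from h import *
im,C,o=shot('wrist','pics/w15.png')
T=tcpT(o);print(o['time'],o['position'],np.degrees(np.arctan2(T[1,0],T[0,0])),T[:3,2],o['ft_force'])
Rr=im[...,2].astype(float)
for rs,sg in [([(.0305,0)],[-1]),([(.014,0)],[1])]:
    x,f=fitcirc(im,C,[.516,-.159,.029],rs,ch=Rr,signs=sg,rad=.008);print(rs,x,f,T[:3,:3].T@(np.r_[x,.029]-T[:3,3]))
v=cv2.convertScaleAbs(im,alpha=1.4)
v=cv2.resize(v[150:384,110:400],None,fx=2.7,fy=2.5,interpolation=cv2.INTER_CUBIC)
cv2.imwrite('pics/a15.png',v)
E
```

```text
13.9333 [ 0.51735201 -0.15783214  0.02708699] -58.92076805462376 [ 2.37059333e-03 -5.13975256e-05 -9.99997189e-01] [-0.37435894 -0.03186452 -0.08447066]
[(0.0305, 0)] [ 0.51772329 -0.15852388] 38.3465728855682 [ 7.86534916e-04  3.52696235e-05 -1.91209264e-03]
[(0.014, 0)] [ 0.51705414 -0.15817408] 70.52078353241752 [ 0.00014152  0.00042779 -0.0019137 ]
```

View pics/a15.png

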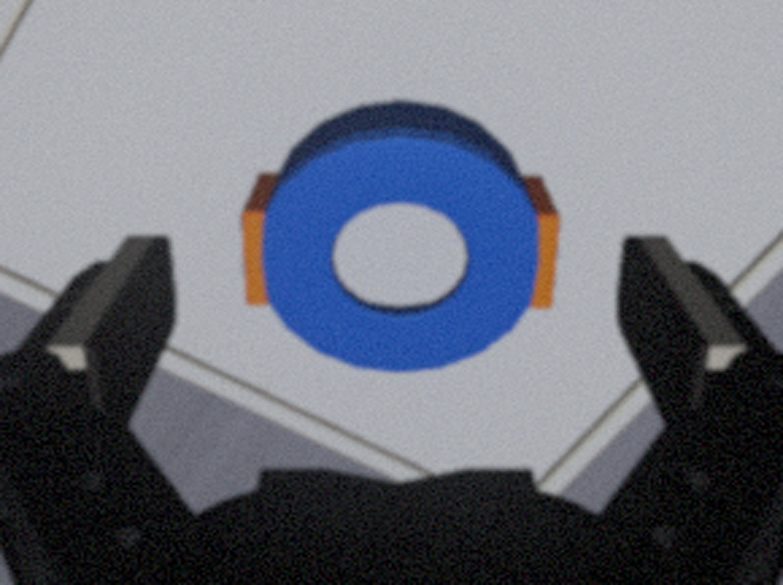

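>>> {"method": "play_rows", "body": {"steps": [[[0,0,0,0,0,1.0,8.5],[0,0,0,0,0,0.8,8.5],[0,0,0,0,0,0.4,8.5],[0,0,0,0,0,0,8.5],[0,0,0,0,0,0,8.5]]]}}

```text
time: 14.4
position: [0.5159, -0.1579, 0.0032]
eef_rot: [2.734, -1.545, -0.002]
ft_force: [0.8, 0.1, -0.9]
grip_width: 0.992
```

>>> {"method": "play_rows", "body": {"steps": [[[0,0,0,0,0,0,8.0],[0,0,0,0,0,0,7.5],[0,0,0,0,0,0,7.0],[0,0,0,0,0,0,6.5],[0,0,0,0,0,0,6.0]]], "newtons": 60}}

```text
time: 14.82
position: [0.5165, -0.1579, 0.0045]
eef_rot: [-2.735, 1.545, -0.001]
ft_force: [-1.8, 1.3, 7.2]
grip_width: 0.743
```

>>> {"method": "play_rows", "body": {"steps": [[[0,0,0,0,0,0,5.5],[0,0,0,0,0,0,5.5],[0,0,0,0,0,0,5.5],[0,0,0,0,0,0,5.5]]]}}

```text
time: 15.15
position: [0.5165, -0.1579, 0.0044]
eef_rot: [-2.735, 1.545, -0.001]
ft_force: [-1.2, 0.4, 6.2]
grip_width: 0.748
```

```bash
python3 - <<'E'
from h import *
im,C,o=shot('wrist','pics/w16.png')
T=tcpT(o);print(o['time'],o['position'],np.degrees(np.arctan2(T[1,0],T[0,0])),T[:3,2],o['ft_force'],o['grip_width'])
Rr=im[...,2].astype(float)
for rs,sg in [([(.0305,0)],[-1]),([(.014,0)],[1])]:
    x,f=fitcirc(im,C,[.516,-.159,.029],rs,ch=Rr,signs=sg,rad=.008);print(rs,x,f,T[:3,:3].T@(np.r_[x,.029]-T[:3,3]))
v=cv2.convertScaleAbs(im,alpha=1.4)
v=cv2.resize(v[150:384,110:400],None,fx=2.7,fy=2.5,interpolation=cv2.INTER_CUBIC)
cv2.imwrite('pics/a16.png',v)
E
```

```text
15.15 [ 0.51652343 -0.1579179   0.00444991] -58.930506020749625 [ 7.29331918e-04 -1.33237903e-04 -9.99999725e-01] [-1.19541448  0.40553182  6.22610892] 0.7477689451613849
[(0.0305, 0)] [ 0.51754636 -0.15902317] 32.1382405105212 [ 0.00148666 -0.00031942 -0.02454919]
[(0.014, 0)] [ 0.51679892 -0.15786101] 57.44186806830842 [ 0.00010549 -0.00027898 -0.02454989]
```

View pics/a16.png

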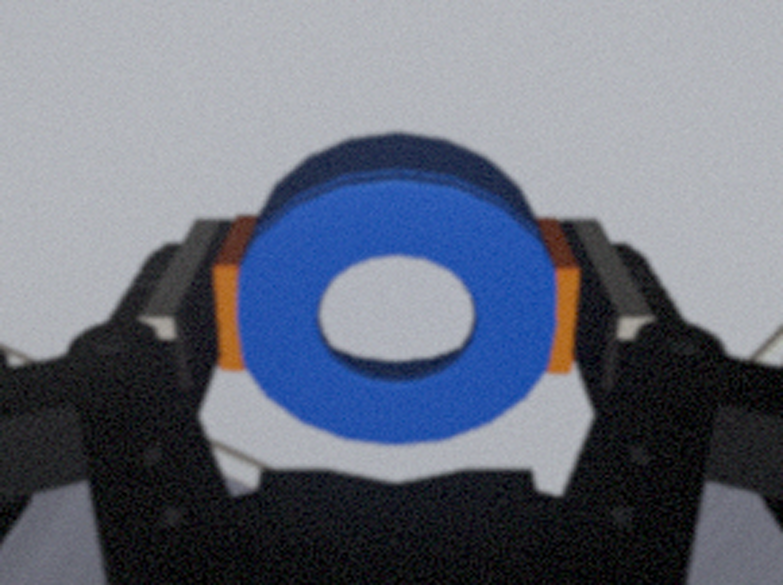

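>>> {"method": "play_rows", "body": {"steps": [[[0,0,0,0,0,-0.5,5.5],[0,0,0,0,0,-2,5.5],[0,0,0,0,0,-3,5.5],[0,0,0,-2.71,-2.15,-2.2,5.5],[0,0,0,-2.71,-2.15,-2.2,5.5]]], "newtons": 80}}

```text
time: 15.62
position: [0.5248, -0.0897, 0.1041]
eef_rot: [-2.732, 1.551, -0.0]
ft_force: [0.9, 0.4, -1.4]
grip_width: 0.743
```

>>> {"method": "play_rows", "body": {"steps": [[[0,0,0,-2.71,-2.15,-2.2,5.5],[0,0,0,-2.71,-2.15,-2.2,5.5],[0,0,0,-2.71,-2.15,-2.2,5.5],[0,0,0,-2.71,-2.15,-2.2,5.5],[0,0,0,-2.71,-2.15,-2.2,5.5]]]}}

```text
time: 16.03
position: [0.5468, 0.0838, 0.2143]
eef_rot: [-2.735, 1.546, -0.0]
ft_force: [1.0, 0.2, -0.7]
grip_width: 0.74
```

```bash
python3 - <<'E'
from h import *
im,C,o=shot('wrist','pics/w17.png')
T=tcpT(o);print(o['time'],o['position'],np.degrees(np.arctan2(T[1,0],T[0,0])),T[:3,2],o['ft_force'],o['grip_width'])
print(T[:3,:3].T@(np.r_[.5648,.2190,.19]-T[:3,3]))
E
```

```text
16.0333 [0.54678997 0.08383379 0.21429962] -58.949726182970245 [ 3.18317744e-04  4.19001720e-04 -9.99999862e-01] [ 0.96783608  0.24653493 -0.71710694] 0.7400556416896639
[-0.1065048  -0.08513495  0.02436198]
```

View pics/w17.png

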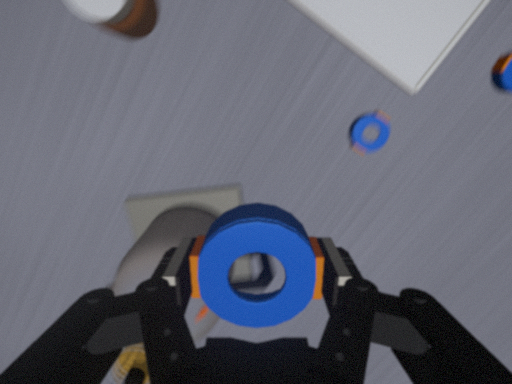

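>>> {"method": "play_rows", "body": {"steps": [[[0,0,0,-2.2,-1.8,-2.2,5.5],[0,0,0,-2.8,-2.2,0,5.5],[0,0,0,-2.8,-2.2,0,5.5],[0,0,0,-2.8,-2.25,0,5.5],[0,0,-3.4,0,0,0,5.5]]]}}

```text
time: 16.5
position: [0.5655, 0.2216, 0.2343]
eef_rot: [-2.78, 1.46, 0.0]
ft_force: [0.4, -1.2, -1.3]
grip_width: 0.741
```

>>> {"method": "play_rows", "body": {"steps": [[[0,0,-3.4,0,0,0,5.5],[0,0,0,0,0,0,5.5],[0,0,0,0,0,0,5.5],[0,0,0,0,0,0,5.5],[0,0,0,0,0,0,5.5]]]}}

```text
time: 16.92
position: [0.565, 0.2162, 0.2349]
eef_rot: [-2.82, 1.384, 0.0]
ft_force: [0.7, 0.1, -0.5]
grip_width: 0.741
```

```bash
python3 - <<'E'
from h import *
im,C,o=shot('wrist','pics/w18.png')
T=tcpT(o);print(o['time'],o['position'],np.degrees(np.arctan2(T[1,0],T[0,0])),T[:3,2],o['ft_force'],o['grip_width'],o['joint_vel'].round(3))
print(T[:3,:3].T@(np.r_[.5648,.2190,.19]-T[:3,3]))
Rr=im[...,2].astype(float);z=o['position'][2]+.0246
x,f=fitcirc(im,C,[*o['position'][:2],z],[(.014,0)],ch=Rr,signs=[1],rad=.005);print('ring',x,f,T[:3,:3].T@(np.r_[x,z]-T[:3,3]))
h=cv2.cvtColor(im,cv2.COLOR_BGR2HSV);m=(h[...,0]<15)&(h[...,1]>150)&(h[...,2]>120)
print(centroid(m))
v=cv2.convertScaleAbs(im,alpha=1.4)
v=cv2.resize(v[100:334,110:400],None,fx=2.7,fy=2.5,interpolation=cv2.INTER_CUBIC)
cv2.imwrite('pics/a18.png',v)
E
```

```text
16.9167 [0.56498359 0.21616205 0.23485578] -52.258507081430864 [ 3.51369707e-05  7.69157923e-05 -9.99999996e-01] [ 0.71853975  0.12912778 -0.4840903 ] 0.7409756344869721 [-0.002 -0.     0.001  0.001  0.001  0.007]
[-0.00235481 -0.00158857  0.04485599]
ring [0.56522583 0.21600242] 43.824083059531326 [ 2.73540172e-04 -9.56881784e-05 -2.46000037e-02]
[(np.int32(51), np.float64(298.47), np.float64(196.82)), (np.int32(51), np.float64(210.71), np.float64(197.06)), (np.int32(48), np.float64(193.79), np.float64(260.9)), (np.int32(38), np.float64(318.32), np.float64(264.45)), (np.int32(12), np.float64(479.75), np.float64(41.5)), (np.int32(12), np.float64(448.0), np.float64(74.42)), (np.int32(12), np.float64(191.92), np.float64(292.75)), (np.int32(9), np.float64(191.0), np.float64(278.0))]
```

View pics/a18.png

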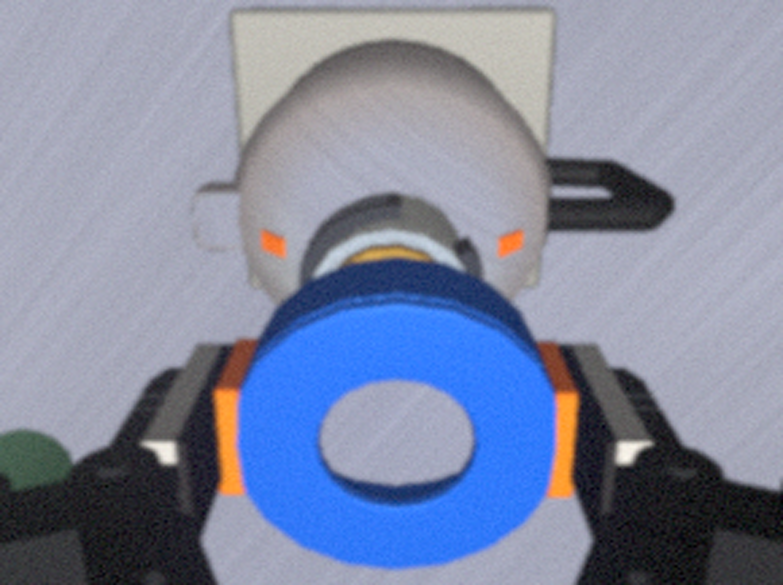

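>>> {"method": "play_rows", "body": {"steps": [[[0,0,0,-0.26,-0.15,0,5.5],[0,0,0,0,0,0.6,5.5],[0,0,0,0,0,0.8,5.5],[0,0,0,0,0,0.6,5.5],[0,0,0,0,0,0,5.5]]]}}

```text
time: 17.38
position: [0.5636, 0.2191, 0.2124]
eef_rot: [2.819, -1.38, -0.003]
ft_force: [0.3, -0.9, -0.9]
grip_width: 0.738
```

>>> {"method": "play_rows", "body": {"steps": [[[0,0,0,0,0,0,5.5],[0,0,0,0,0,0,5.5],[0,0,0,0,0,0,5.5],[0,0,0,0,0,0,5.5]]]}}

```text
time: 17.72
position: [0.5648, 0.2197, 0.2151]
eef_rot: [-2.821, 1.381, -0.001]
ft_force: [0.2, -0.4, -1.3]
grip_width: 0.74
```

```bash
python3 - <<'E'
from h import *
im,C,o=shot('wrist','pics/w19.png')
T=tcpT(o);print(o['time'],o['position'],np.degrees(np.arctan2(T[1,0],T[0,0])),T[:3,2],o['ft_force'],o['grip_width'],o['joint_vel'].round(3))
print(T[:3,:3].T@(np.r_[.5648,.2190,.19]-T[:3,3]))
v=cv2.convertScaleAbs(im,alpha=1.4)
v=cv2.resize(v[100:334,110:400],None,fx=2.7,fy=2.5,interpolation=cv2.INTER_CUBIC)
cv2.imwrite('pics/a19.png',v)
E
```

```text
17.7167 [0.56481201 0.21971667 0.21505051] -52.14718363122869 [ 5.10689123e-04  3.08023181e-04 -9.99999822e-01] [ 0.15172101 -0.44437248 -1.32512577] 0.740321596630889 [-0.001 -0.002 -0.003  0.001  0.    -0.   ]
[0.00055675 0.00046409 0.02505027]
```

View pics/a19.png

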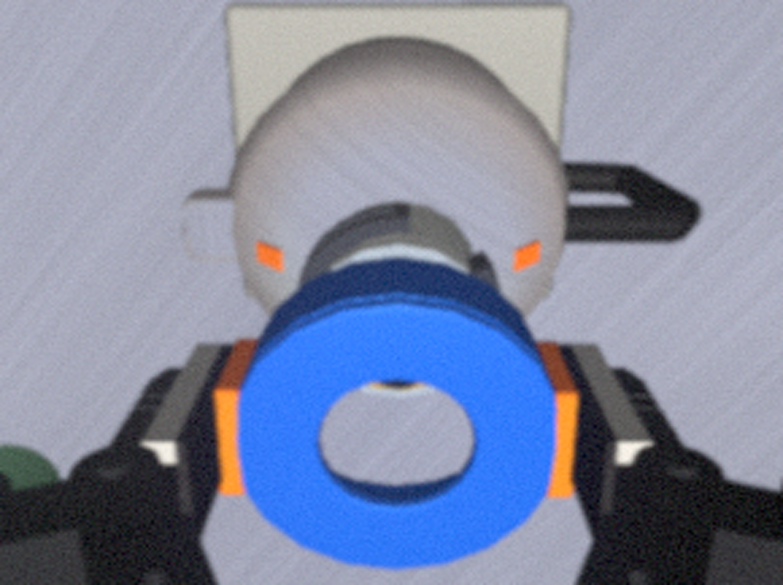

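>>> {"method": "play_rows", "body": {"steps": [[[0,0,0,0.03,0.04,0.5,5.5],[0,0,0,0,0,0.7,5.5],[0,0,0,0,0,0.6,5.5],[0,0,0,0,0,0,5.5],[0,0,0,0,0,0,5.5]]]}}

```text
time: 18.18
position: [0.5642, 0.2189, 0.1959]
eef_rot: [2.821, -1.38, -0.001]
ft_force: [1.1, 0.2, -0.9]
grip_width: 0.737
```

>>> {"method": "play_rows", "body": {"steps": [[[0,0,0,0,0,0,5.5],[0,0,0,0,0,0,5.5],[0,0,0,0,0,0,5.5],[0,0,0,0,0,0,5.5]]]}}

```text
time: 18.52
position: [0.5646, 0.2192, 0.197]
eef_rot: [-2.822, 1.381, -0.0]
ft_force: [0.2, -0.5, -0.8]
grip_width: 0.743
```

```bash
python3 - <<'E'
from h import *
im,C,o=shot('wrist','pics/w20.png')
T=tcpT(o);print(o['time'],o['position'],np.degrees(np.arctan2(T[1,0],T[0,0])),T[:3,2],o['ft_force'],o['grip_width'],o['joint_vel'].round(3))
print(T[:3,:3].T@(np.r_[.5648,.2190,.19]-T[:3,3]))
v=cv2.convertScaleAbs(im,alpha=1.4)
v=cv2.resize(v[100:334,110:400],None,fx=2.7,fy=2.5,interpolation=cv2.INTER_CUBIC)
cv2.imwrite('pics/a20.png',v)
E
```

```text
18.5167 [0.56460049 0.21924625 0.19696499] -52.14261684055945 [ 3.68610669e-04  2.57046351e-04 -9.99999899e-01] [ 0.19619267 -0.45998675 -0.77138912] 0.7428632230367976 [ 0.    -0.001 -0.002 -0.     0.001  0.   ]
[ 3.16704263e-04 -3.27264176e-06  6.96499875e-03]
```

View pics/a20.png

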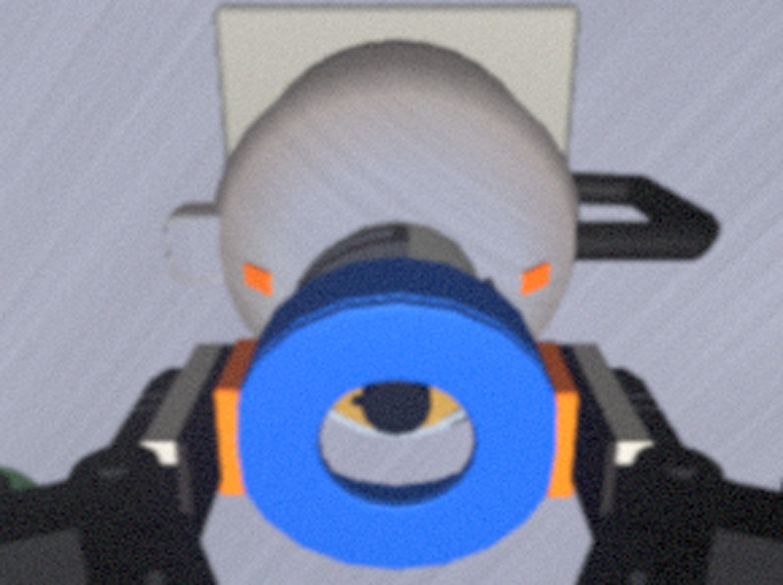

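>>> {"method": "play_rows", "body": {"steps": [[[0,0,0,0,0,0.3,5.5],[0,0,0,0,0,0.3,5.5],[0,0,0,0,0,0,5.5],[0,0,0,0,0,0,5.5]]]}}

```text
time: 18.9
position: [0.5643, 0.219, 0.1903]
eef_rot: [2.821, -1.381, -0.001]
ft_force: [-0.0, -0.1, -0.7]
grip_width: 0.742
```

>>> {"method": "play_rows", "body": {"steps": [[[0,0,0,0,0,0.3,5.5],[0,0,0,0,0,0.3,5.5],[0,0,0,0,0,0,5.5],[0,0,0,0,0,0,5.5]]]}}

```text
time: 19.23
position: [0.5644, 0.219, 0.1844]
eef_rot: [2.821, -1.381, -0.0]
ft_force: [-0.4, -0.3, -0.5]
grip_width: 0.743
```

>>> {"method": "play_rows", "body": {"steps": [[[0,0,0,0,0,0.3,5.5],[0,0,0,0,0,0.2,5.5],[0,0,0,0,0,0,5.5],[0,0,0,0,0,0,5.5]]]}}

```text
time: 19.57
position: [0.5644, 0.2191, 0.1795]
eef_rot: [2.822, -1.381, -0.0]
ft_force: [-0.0, -0.1, -1.2]
grip_width: 0.741
```

>>> {"method": "play_rows", "body": {"steps": [[[0,0,0,0,0,0.15,5.5],[0,0,0,0,0,0.1,5.5],[0,0,0,0,0,0,5.5],[0,0,0,0,0,0,5.5]]]}}

```text
time: 19.9
position: [0.5645, 0.2191, 0.1771]
eef_rot: [2.822, -1.381, -0.0]
ft_force: [-0.0, 0.2, -0.3]
grip_width: 0.743
```

>>> {"method": "play_rows", "body": {"steps": [[[0,0,0,0,0,0.1,5.5],[0,0,0,0,0,0.1,5.5],[0,0,0,0,0,0,5.5],[0,0,0,0,0,0,5.5]]]}}

```text
time: 20.23
position: [0.5644, 0.2191, 0.1751]
eef_rot: [2.822, -1.381, -0.0]
ft_force: [-0.5, 0.1, -0.5]
grip_width: 0.739
```

>>> {"method": "play_rows", "body": {"steps": [[[0,0,0,0,0,0.05,5.5],[0,0,0,0,0,0,5.5],[0,0,0,0,0,0,5.5]]]}}

```text
time: 20.48
position: [0.5645, 0.2191, 0.1747]
eef_rot: [2.822, -1.381, -0.0]
ft_force: [-0.2, 0.2, -0.5]
grip_width: 0.736
```

>>> {"method": "play_rows", "body": {"steps": [[[0,0,0,0,0,0.05,5.5],[0,0,0,0,0,0,5.5],[0,0,0,0,0,0,5.5]]]}}

```text
time: 20.73
position: [0.5646, 0.2192, 0.1743]
eef_rot: [-2.822, 1.381, -0.0]
ft_force: [-0.0, 0.2, 0.2]
grip_width: 0.742
```

```bash
python3 - <<'E'
from h import *
im,C,o=shot('wrist','pics/w21.png')
T=tcpT(o);print(o['time'],o['position'],np.degrees(np.arctan2(T[1,0],T[0,0])),T[:3,2],o['ft_force'],o['ft_torque'],np.degrees(o['qpos']).round(0))
v=cv2.convertScaleAbs(im,alpha=1.4)
v=cv2.resize(v[100:334,110:400],None,fx=2.7,fy=2.5,interpolation=cv2.INTER_CUBIC)
cv2.imwrite('pics/a21.png',v)
E
```

```text
20.7333 [0.56455125 0.21918889 0.17434962] -52.14600224985777 [ 2.01351478e-04  1.19267224e-04 -9.99999973e-01] [-0.00154285  0.20641173  0.22913661] [-0.01662756  0.12168684  0.04392955] [ 40.  16. -13.   0. -61.  -2.]
```

View pics/a21.png

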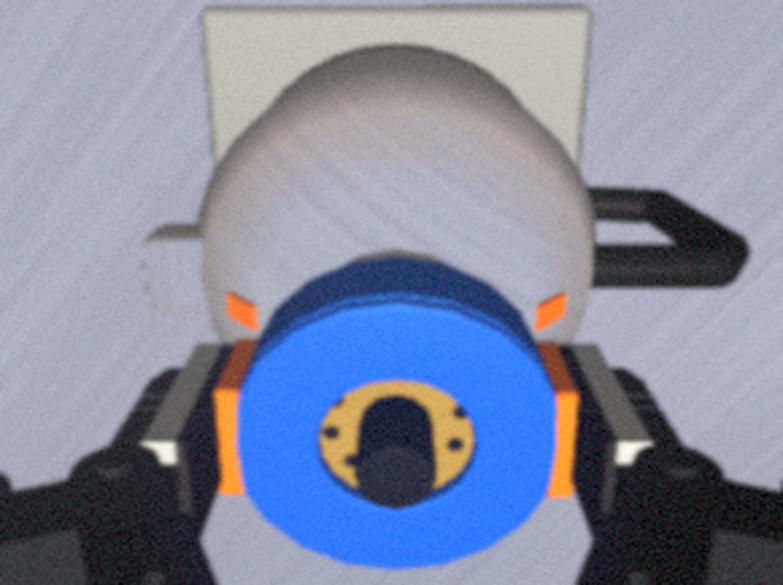

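>>> {"method": "play_rows", "body": {"steps": [[[0,0,0,0,0,0.05,5.5],[0,0,0,0,0,0,5.5],[0,0,0,0,0,0,5.5]]]}}

```text
time: 21.03
position: [0.5647, 0.2192, 0.1741]
eef_rot: [-2.822, 1.381, -0.001]
ft_force: [-1.0, 0.5, 3.4]
grip_width: 0.74
```

>>> {"method": "play_rows", "body": {"steps": [[[0,0,0,0,0,0.05,5.5],[0,0,0,0,0,0,5.5],[0,0,0,0,0,0,5.5]]]}}

```text
time: 21.28
position: [0.5647, 0.2192, 0.1739]
eef_rot: [-2.821, 1.38, -0.001]
ft_force: [-2.0, -0.4, 6.2]
grip_width: 0.74
```

>>> {"method": "play_rows", "body": {"steps": [[[0,0,3,0,0,0.01,5.5],[0,0,3,0,0,0.015,5.5],[0,0,3,0,0,0.018,5.5],[0,0,0,0,0,0,5.5]]]}}

```text
time: 21.62
position: [0.565, 0.2193, 0.1734]
eef_rot: [-2.702, 1.6, -0.001]
ft_force: [-0.1, -1.1, 4.7]
grip_width: 0.74
```

```bash
python3 - <<'E'
from h import *
o=get_obs();T=tcpT(o);print(o['time'],o['position'],np.degrees(np.arctan2(T[1,0],T[0,0])),o['ft_force'],o['ft_torque'])
E
```

```text
21.6167 [0.56504016 0.21932213 0.17337318] -61.272422396828844 [-0.07838367 -1.13177692  4.72208753] [-0.2011131  -0.17345078 -0.12512687]
```

>>> {"method": "play_rows", "body": {"steps": [[[0,0,4,0,0,0.024,5.5],[0,0,4,0,0,0.024,5.5],[0,0,4,0,0,0.024,5.5],[0,0,4,0,0,0.024,5.5],[0,0,0,0,0,0,5.5]]]}}

```text
time: 22.03
position: [0.5648, 0.219, 0.1723]
eef_rot: [-2.454, 1.962, -0.001]
ft_force: [-1.8, -0.5, 5.7]
grip_width: 0.745
```

```bash
python3 - <<'E'
from h import *
im,C,o=shot('wrist','pics/w22.png');T=tcpT(o);print(o['time'],o['position'],np.degrees(np.arctan2(T[1,0],T[0,0])),T[:3,2],o['ft_force'],o['ft_torque'],o['grip_width'])
v=cv2.convertScaleAbs(im,alpha=1.4)
v=cv2.resize(v[100:334,110:400],None,fx=2.7,fy=2.5,interpolation=cv2.INTER_CUBIC)
cv2.imwrite('pics/a22.png',v)
E
```

```text
22.0333 [0.56475705 0.2189879  0.17230815] -77.28408278968851 [ 6.24067080e-04 -1.19396304e-04 -9.99999798e-01] [-1.84812453 -0.45819447  5.72419427] [-0.2961677   0.51112488 -0.07101229] 0.7453470499503055
```

View pics/a22.png

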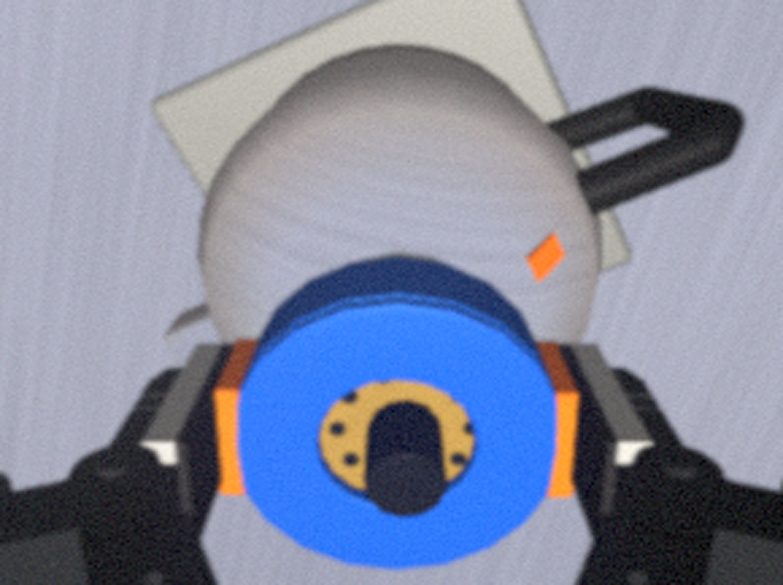

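Turned 25°, with z falling as the thread should take it (1.7 mm) and low force. The ring hasn't slipped in the grip. I'll keep turning.

>>> {"method": "play_rows", "body": {"steps": [[[0,0,4,0,0,0.024,5.5],[0,0,4,0,0,0.024,5.5],[0,0,4,0,0,0.024,5.5],[0,0,4,0,0,0.024,5.5],[0,0,4,0,0,0.024,5.5]]]}}

```text
time: 22.5
position: [0.5643, 0.2183, 0.171]
eef_rot: [2.076, -2.356, 0.001]
ft_force: [-4.4, -2.9, 7.4]
grip_width: 0.742
```

>>> {"method": "play_rows", "body": {"steps": [[[0,0,4,0,0,0.024,5.5],[0,0,4,0,0,0.024,5.5],[0,0,4,0,0,0.024,5.5],[0,0,4,0,0,0.024,5.5],[0,0,0,0,0,0,5.5]]]}}

```text
time: 22.92
position: [0.5635, 0.218, 0.1702]
eef_rot: [1.726, -2.622, 0.001]
ft_force: [-5.8, -2.8, 9.9]
grip_width: 0.745
```

```bash
python3 - <<'E'
from h import *
o=get_obs();T=tcpT(o);print(o['time'],o['position'],np.degrees(np.arctan2(T[1,0],T[0,0])),T[:3,2],o['ft_force'],o['ft_torque'],o['grip_width'],np.degrees(o['qpos']).round(0))
E
```

```text
22.9167 [0.56351827 0.21799875 0.17016102] -113.29086240986935 [-0.00165935 -0.00172911 -0.99999713] [-5.81842923 -2.81396093  9.91780552] [-1.09207466  2.22778955 -0.09832747] 0.7450038866800786 [ 40.  17. -13.   0. -60. -63.]
```

>>> {"method": "play_rows", "body": {"steps": [[[0,0,4,0.08,0.03,0.02,5.5],[0,0,4,0,0,0.02,5.5],[0,0,4,0,0,0.02,5.5],[0,0,4,0,0,0.02,5.5],[0,0,0,0,0,0,5.5]]]}}

```text
time: 23.33
position: [0.5627, 0.2177, 0.1701]
eef_rot: [1.345, -2.837, 0.001]
ft_force: [-10.4, -2.9, 15.6]
grip_width: 0.74
```

```bash
python3 - <<'E'
from h import *
im,C,o=shot('wrist','pics/w23.png');T=tcpT(o);print(o['time'],o['position'],np.degrees(np.arctan2(T[1,0],T[0,0])),T[:3,2],o['ft_force'],o['ft_torque'],o['grip_width'])
v=cv2.convertScaleAbs(im,alpha=1.4)
v=cv2.resize(v[100:334,110:400],None,fx=2.7,fy=2.5,interpolation=cv2.INTER_CUBIC)
cv2.imwrite('pics/a23.png',v)
E
```

```text
23.3333 [0.56268009 0.21766751 0.1700921 ] -129.26782317086938 [-0.00155394 -0.00120741 -0.99999806] [-10.38817934  -2.86436063  15.56897137] [-0.69782503  3.61785443 -0.08561324] 0.7404639631236042
```

View pics/a23.png

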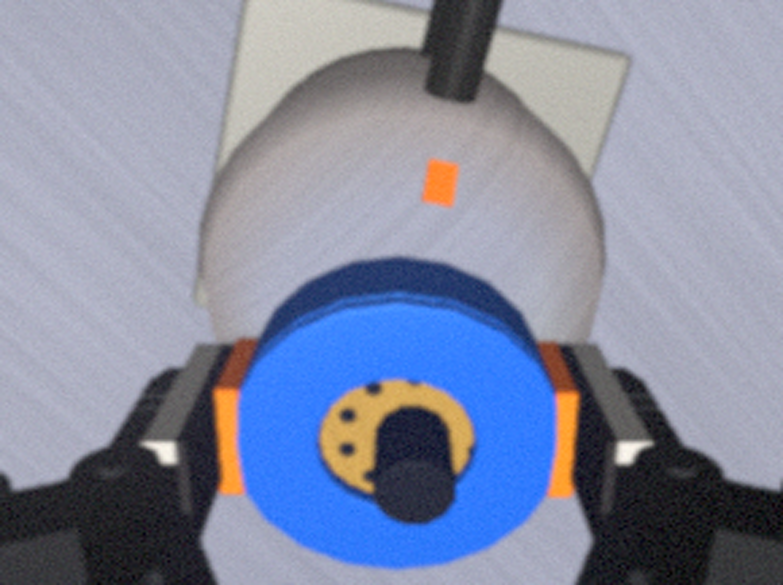

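>>> {"method": "play_rows", "body": {"steps": [[[0,0,0,0.03,0.08,0,5.5],[0,0,0,0,0.08,0,5.5],[0,0,0,0,0,0,5.5],[0,0,0,0,0,0,5.5]]]}}

```text
time: 23.72
position: [0.5626, 0.2183, 0.1701]
eef_rot: [1.352, -2.836, 0.002]
ft_force: [-3.1, -4.6, 11.2]
grip_width: 0.739
```

```bash
python3 - <<'E'
from h import *
im,C,o=shot('wrist','pics/w24.png');T=tcpT(o);print(o['time'],o['position'],np.degrees(np.arctan2(T[1,0],T[0,0])),T[:3,2],o['ft_force'],o['ft_torque'],o['grip_width'])
v=cv2.convertScaleAbs(im,alpha=1.4)
v=cv2.resize(v[100:334,110:400],None,fx=2.7,fy=2.5,interpolation=cv2.INTER_CUBIC)
cv2.imwrite('pics/a24.png',v)
E
```

```text
23.7167 [0.56256233 0.21825182 0.17012339] -129.02419348808021 [ 5.50763222e-04 -1.29245733e-03 -9.99999013e-01] [-3.10372113 -4.5984497  11.17434763] [-1.6454254   1.22863892  0.04096549] 0.7386592789982848
```

View pics/a24.png

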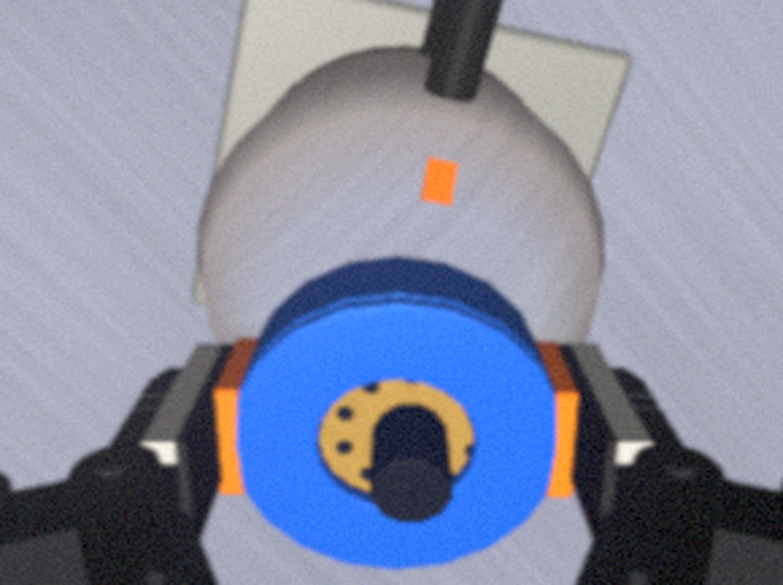

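>>> {"method": "play_rows", "body": {"steps": [[[0,0,3,0,0,0.01,5.5],[0,0,3,0,0,0.01,5.5],[0,0,2,0,0,0.01,5.5],[0,0,0,0,0,0,5.5],[0,0,0,0,0,0,5.5]]]}}

```text
time: 24.18
position: [0.5615, 0.2177, 0.1701]
eef_rot: [1.151, -2.921, 0.003]
ft_force: [-8.3, -5.6, 16.1]
grip_width: 0.744
```

```bash
python3 - <<'E'
from h import *
im,C,o=shot('wrist','pics/w25.png');T=tcpT(o);print(o['time'],o['position'],np.degrees(np.arctan2(T[1,0],T[0,0])),T[:3,2],o['ft_force'],o['ft_torque'],o['grip_width'])
E
```

```text
24.1833 [0.56145204 0.21771385 0.17010513] -136.97826899664767 [-0.00122113 -0.00249963 -0.99999613] [-8.29428067 -5.61599756 16.1437865 ] [-1.94508082  3.34924256  0.56551557] 0.7444466103042566
```

>>> {"method": "play_rows", "body": {"steps": [[[0,0,0,0.1,0.02,0,5.5],[0,0,2,0,0,0,5.5],[0,0,2,0,0,0,5.5],[0,0,0,0,0,0,5.5],[0,0,0,0,0,0,5.5]]]}}

```text
time: 24.65
position: [0.5602, 0.2166, 0.1701]
eef_rot: [1.048, -2.958, 0.004]
ft_force: [-10.8, -8.2, 18.1]
grip_width: 0.742
```

```bash
python3 - <<'E'
from h import *
im,C,o=shot('wrist','pics/w26.png');T=tcpT(o);print(o['time'],o['position'],np.degrees(np.arctan2(T[1,0],T[0,0])),T[:3,2],o['ft_force'],o['ft_torque'],o['grip_width'])
v=cv2.convertScaleAbs(im,alpha=1.4)
v=cv2.resize(v[100:334,110:400],None,fx=2.7,fy=2.5,interpolation=cv2.INTER_CUBIC)
cv2.imwrite('pics/a26.png',v)
E
```

```text
24.65 [0.56024108 0.21663924 0.17008836] -140.98800711797907 [-0.001972   -0.00336302 -0.9999924 ] [-10.79077527  -8.15324597  18.14681613] [-2.70350586  3.65046612  0.52348713] 0.7420519758852031
```

View pics/a26.png

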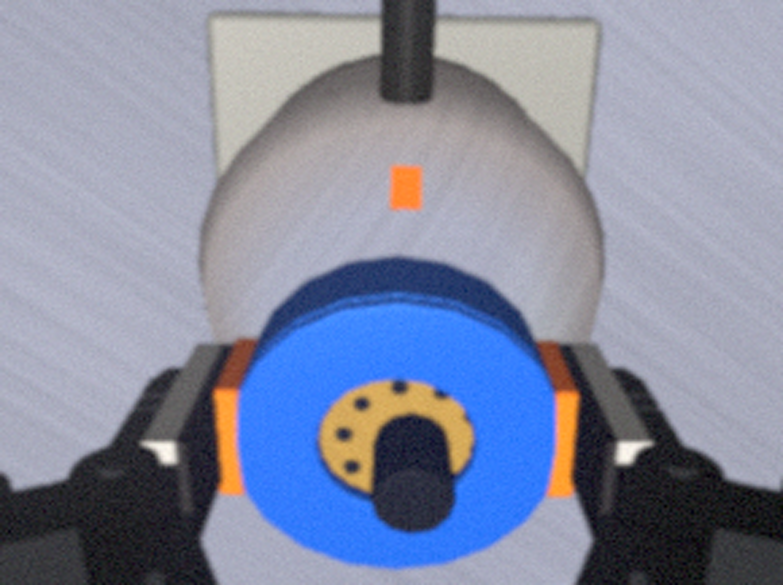

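>>> {"method": "play_rows", "body": {"steps": [[[0,0,-3,0,0,-0.02,5.5],[0,0,-2,0,0,-0.02,5.5],[0,0,0,0,0,0,5.5],[0,0,0,0,0,0,5.5]]]}}

```text
time: 25.03
position: [0.5615, 0.2171, 0.1701]
eef_rot: [1.177, -2.912, 0.003]
ft_force: [-3.8, -6.8, 11.8]
grip_width: 0.744
```

```bash
python3 - <<'E'
from h import *
im,C,o=shot('wrist','pics/w27.png');T=tcpT(o);print(o['time'],o['position'],np.degrees(np.arctan2(T[1,0],T[0,0])),T[:3,2],o['ft_force'],o['ft_torque'],T[:3,:3].T@o['ft_force'])
E
```

```text
25.0333 [0.56147091 0.21710183 0.17012216] -135.99390268878193 [-8.72174939e-05 -2.33456855e-03 -9.99997271e-01] [-3.75327643 -6.75438623 11.79800699] [-2.40664965  1.2594894   0.30092035] [  7.41197652  -2.26974023 -11.78187886]
```

>>> {"method": "play_rows", "body": {"steps": [[[0,0,0,0,0,0,6.8],[0,0,0,0,0,0,7.6],[0,0,0,0,0,0,8.5],[0,0,0,0,0,0,8.5],[0,0,0,0,0,0,8.5]]]}}

```text
time: 25.5
position: [0.5616, 0.2189, 0.1686]
eef_rot: [1.174, -2.914, -0.0]
ft_force: [-0.6, -0.4, 0.4]
grip_width: 0.995
```

>>> {"method": "play_rows", "body": {"steps": [[[0,0,0,0,0,-1,8.5],[0,0,0,0,0,-2,8.5],[0,0,0,0,0,-2,8.5],[0,0,0,-1,0,-2,8.5],[0,0,0,-1,0,-1,8.5]]]}}

```text
time: 25.92
position: [0.5771, 0.2331, 0.253]
eef_rot: [-1.172, 2.91, 0.001]
ft_force: [1.6, 1.0, 0.3]
grip_width: 0.996
```

>>> {"method": "play_rows", "body": {"steps": [[[0,0,0,-1,0,0,8.5],[0,0,0,0,0,0,8.5],[0,0,0,0,0,0,8.5],[0,0,0,0,0,0,8.5]]]}}

```text
time: 26.25
position: [0.5826, 0.2392, 0.2479]
eef_rot: [1.172, -2.912, 0.0]
ft_force: [-0.7, -0.3, -0.3]
grip_width: 0.994
```

```bash
python3 - <<'E'
from h import *
im,C,o=shot('wrist','pics/w28.png');T=tcpT(o);print(o['time'],o['position'],np.degrees(np.arctan2(T[1,0],T[0,0])),T[:3,2],o['ft_force'])
Rr=im[...,2].astype(float);z=.19-.0075+.012
for rs,sg in [([(.0305,0)],[-1]),([(.014,0)],[1])]:
  x,f=fitcirc(im,C,[.563,.2190,z],rs,ch=Rr,signs=sg,rad=.006);print(x,f,T[:3,:3].T@(np.r_[x,z]-T[:3,3]))
v=cv2.convertScaleAbs(im,alpha=1.4)
v=cv2.resize(v[60:280,130:380],None,fx=3.1,fy=2.7,interpolation=cv2.INTER_CUBIC)
cv2.imwrite('pics/a28.png',v)
E
```

```text
26.25 [0.58260505 0.23918988 0.24785797] -136.15055864069046 [-0.00177479 -0.00105018 -0.99999787] [-0.73509104 -0.30159357 -0.25477624]
[0.56398461 0.21659581] 45.93528054522422 [ 0.02897359 -0.00341962  0.05341463]
[0.56481833 0.21793714] 64.20492470533972 [ 0.02744312 -0.00302987  0.05341174]
```

View pics/a28.png

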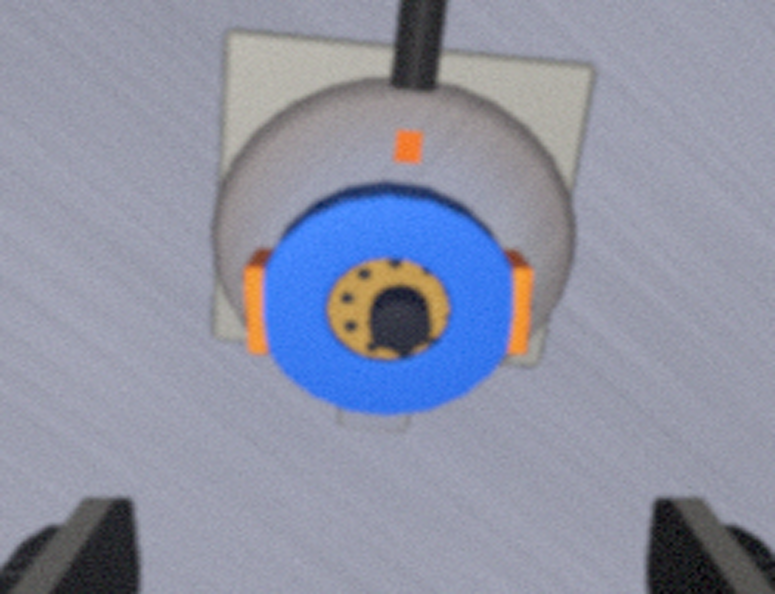

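>>> {"method": "play_rows", "body": {"steps": [[[0,0,0,-2.5,0,0,8.5],[0,0,0,-2.5,0,0,8.5],[0,0,0,-2.5,0,0,8.5],[0,0,0,0,0,0,8.5],[0,0,0,0,0,0,8.5]]]}}

```text
time: 26.72
position: [0.6373, 0.2918, 0.2472]
eef_rot: [1.172, -2.912, 0.001]
ft_force: [-0.2, -0.5, 0.2]
grip_width: 0.997
```

>>> {"method": "play_rows", "body": {"steps": [[[0,0,0,0,0,0,8.5],[0,0,0,0,0,0,8.5],[0,0,0,0,0,0,8.5],[0,0,0,0,0,0,8.5]]]}}

```text
time: 27.05
position: [0.637, 0.2911, 0.2495]
eef_rot: [-1.173, 2.914, 0.0]
ft_force: [0.2, -0.2, -0.7]
grip_width: 0.996
```

```bash
python3 - <<'E'
from h import *
im,C,o=shot('wrist','pics/w29.png');T=tcpT(o);print(o['time'],o['position'],np.degrees(np.arctan2(T[1,0],T[0,0])),T[:3,2],o['ft_force'])
Rr=im[...,2].astype(float)
for z in (.1925,.1945,.1965):
  x,f=fitcirc(im,C,[.565,.2180,z],[(.014,0)],ch=Rr,signs=[1],rad=.008);print(z,x,f)
v=cv2.convertScaleAbs(im,alpha=1.4)
v=cv2.resize(v[0:200,140:370],None,fx=3.4,fy=3,interpolation=cv2.INTER_CUBIC)
cv2.imwrite('pics/a29.png',v)
s,_,_=shot('scene','pics/s2.png'); cv2.imwrite('pics/s2c.png',cv2.resize(s[140:230,280:380],None,fx=6,fy=6,interpolation=cv2.INTER_CUBIC))
E
```

```text
27.05 [0.63700328 0.29106631 0.24952123] -136.1595901963298 [ 4.45231731e-04  3.71303019e-04 -9.99999832e-01] [ 0.1565512  -0.15079247 -0.65791306]
0.1925 [0.56533972 0.2183145 ] 70.972194686559
0.1945 [0.56550585 0.21847741] 68.48037049489511
0.1965 [0.56566758 0.2186305 ] 65.02199745469994
```

View pics/a29.png

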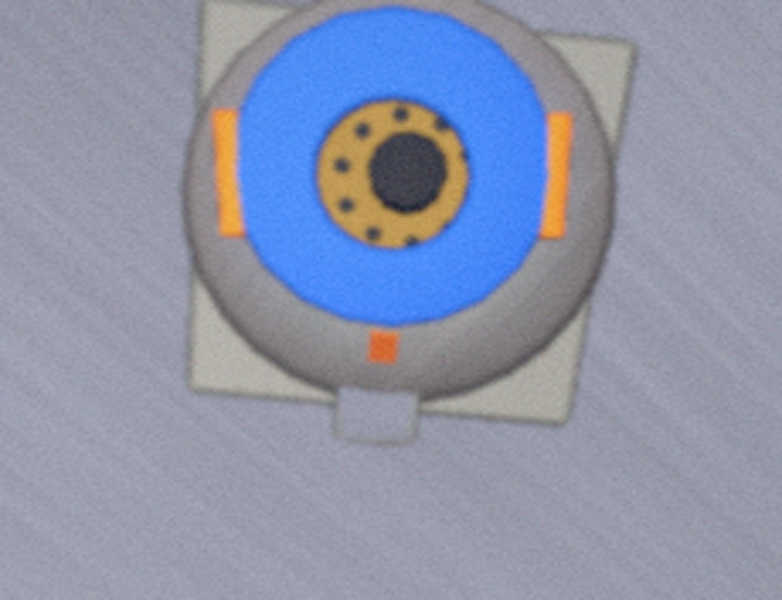

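View pics/s2c.png

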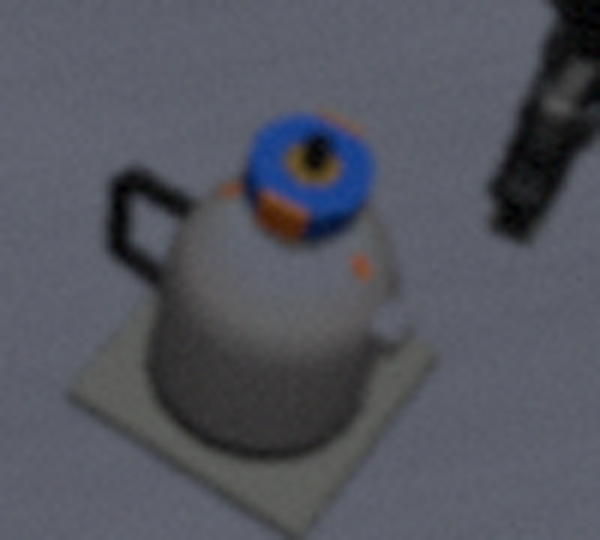

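```bash
python3 - <<'E'
from h import *
o=get_obs();C=cam('wrist',o);T=tcpT(o)
d=np.array([(401,114),(362,131),(342,165),(346,205),(373,234),(411,240),(440,124),(462,157)],float)
raw=lambda q:np.array(q)/[3.4,3]+[140,0]-.35
P=np.array([onz(C,raw(q),.1905) for q in d]);P=(P-T[:3,3])@T[:3,:3]*1000
A=np.c_[2*P[:,:2],np.ones(len(P))];s=np.linalg.lstsq(A,(P[:,:2]**2).sum(1),rcond=None)[0]
print('dots centre tool mm',s[:2],'r',np.sqrt(s[2]+s[0]**2+s[1]**2), (np.linalg.norm(P[:,:2]-s[:2],axis=1)).round(2))
f=lambda uv,z:((onz(C,raw(uv),z)-T[:3,3])@T[:3,:3]*1000).round(2)
print('knob top',f((408.5,172),.2085),'hole',f((393,174.5),.1945), 'grips', f((227,173),.1945),f((558,174),.1945))
print('dash',f((383,348),.14))
im=cv2.imread('pics/w29.png');cv2.imwrite('pics/a29b.png',cv2.resize(cv2.convertScaleAbs(im[25:90,225:285],alpha=1.6),None,fx=9,fy=9,interpolation=cv2.INTER_CUBIC))
E
```

```text
dots centre tool mm [101.7725909   -0.58477575] r 12.03101884822005 [12.26 11.92 11.81 11.99 12.25 12.07 12.33 11.6 ]
knob top [101.18   0.15  40.91] hole [102.24  -2.56  54.91] grips [102.5  -32.92  54.91] [102.26  27.61  54.91]
dash [ 63.56  -5.45 109.44]
```

View pics/a29b.png

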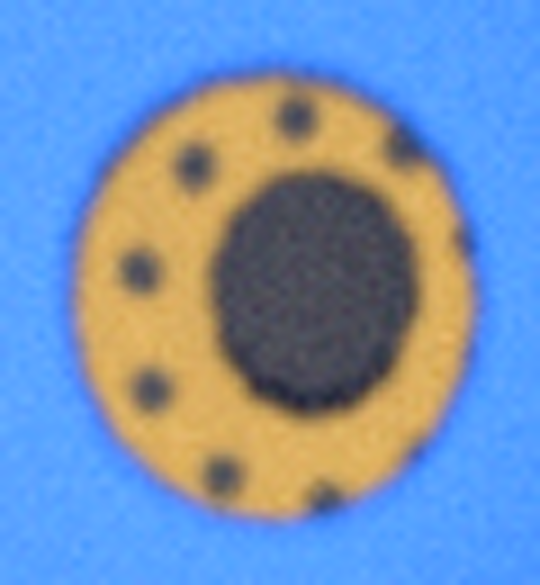

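```bash
python3 - <<'E'
from h import *
def dark(im,C,guess_c,z,crop):
    pass
def analyse(name,Tpose,box,dots,knob,zf,sc):
    pass
# w29: sub-pixel from 9x crop (offset 225,25)
o=get_obs();C=cam('wrist',o);T=tcpT(o)
raw=lambda q:(np.array(q,float)+.5)/9-.5+[225,25]
d=[(296,117),(194,165),(140,270),(152,388),(222,475)]
P=np.array([onz(C,raw(q),.1905) for q in d]);P=((P-T[:3,3])@T[:3,:3]*1000)[:,:2]
for r in (None,12.0,12.5,11.5):
    f=(lambda p:np.linalg.norm(P-p[:2],axis=1)-(p[2] if r is None else r))
    s=least_squares(f,[102,-.5,12]);print(r,s.x.round(2),s.fun.round(2))
k=((onz(C,raw((313,287)),.2085)-T[:3,3])@T[:3,:3]*1000);print('knob',k)
# tool->vertical
print(T[:3,:3].T@[0,0,1])
im=cv2.imread('pics/w2.png');cv2.imwrite('pics/d2.png',cv2.resize(im[80:130,260:310],None,fx=11,fy=11,interpolation=cv2.INTER_CUBIC))
im=cv2.imread('pics/w3.png');cv2.imwrite('pics/d3.png',cv2.resize(cv2.convertScaleAbs(im[170:235,230:295],alpha=1.5),None,fx=9,fy=9,interpolation=cv2.INTER_CUBIC))
im=cv2.imread('pics/w13.png');cv2.imwrite('pics/d13.png',cv2.resize(cv2.convertScaleAbs(im[145:210,225:290],alpha=1.5),None,fx=9,fy=9,interpolation=cv2.INTER_CUBIC))
E
```

```text
None [101.79  -0.12  12.35] [-0.02  0.04 -0.01 -0.03  0.02]
12.0 [101.89  -0.56  12.  ] [ 0.2   0.03 -0.11 -0.04  0.24]
12.5 [1.0175e+02 7.0000e-02 1.2000e+01] [-0.11  0.05  0.04 -0.02 -0.07]
11.5 [102.03  -1.18  12.  ] [ 0.54  0.03 -0.25 -0.04  0.58]
knob [101.46520287  -0.11622335  40.91424725]
[-6.47646615e-04 -2.43494225e-05 -9.99999790e-01]
```

View pics/d3.png

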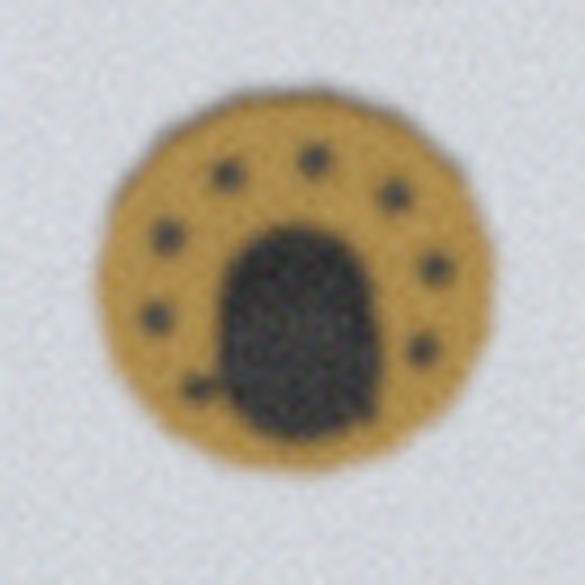

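View pics/d13.png

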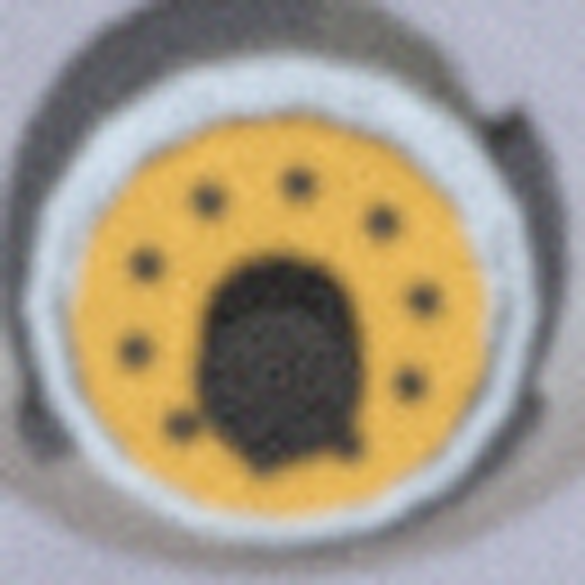

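```bash
python3 - <<'E'
from h import *
cv2.imwrite('pics/e28.png',cv2.resize(cv2.convertScaleAbs(cv2.imread('pics/w28.png')[135:200,225:290],alpha=1.6),None,fx=9,fy=9,interpolation=cv2.INTER_CUBIC))
E
```

```text
(no output)
```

View pics/e28.png

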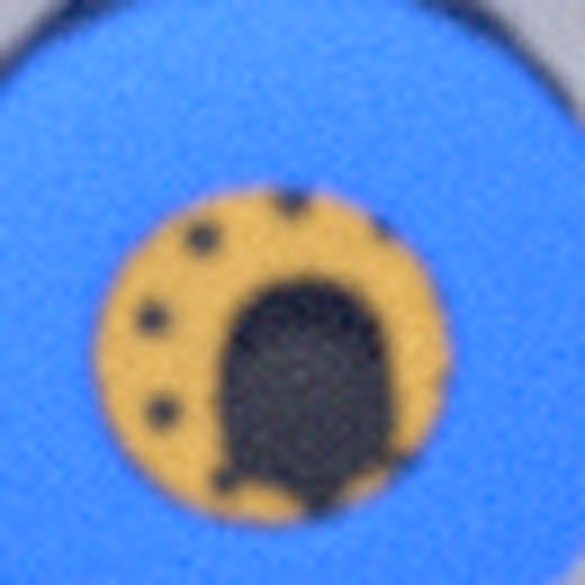

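```bash
python3 - <<'E'
from h import *
o=get_obs();T29=tcpT(o);Rm=T29[:3,:3]
K=camera_info('wrist');tc=K['tool_from_camera'];km=K['camera_matrix'];k1=K['k1']
T28=np.eye(4);th=np.radians(-136.1506)
# rebuild T28 rot from heading and z axis
z=np.array([-.00177479,-.00105018,-.99999787]);z/=np.linalg.norm(z);x=np.array([np.cos(th),np.sin(th),0]);x-=z*(x@z);x/=np.linalg.norm(x)
T28[:3,:3]=np.c_[x,np.cross(z,x),z];T28[:3,3]=[0.58260505,0.23918988,0.24785797]
C29=(km,k1,T29@tc);C28=(km,k1,T28@tc)
r28=lambda q:(np.array(q,float)+.5)/9-.5+[225,135]
r29=lambda q:(np.array(q,float)+.5)/9-.5+[225,25]
g=lambda C,uv,z:((onz(C,uv,z)-T29[:3,3])@Rm*1000)[:2]
b=[]
for p,q in [((203,238),(194,165)),((153,318),(140,270)),((163,411),(152,388))]:
    a,c=g(C28,r28(p),.1905),g(C29,r29(q),.1905);b.append(a-c);print(a,c,a-c)
# knob top centre: view28 (~(305,415)?)
b=np.mean(b,0);print('bias',b)
for zb in (.1885,.1895,.1905,.1915,.1925):
    far=g(C28,r28((272,522)),zb)-g(C29,r29((276,520)),zb+.004)
    near=g(C28,r28((272,186)),zb+.004)-g(C29,r29((276,72)),zb)
    print(zb,(far-b).round(2),(near-b).round(2))
    lr=[g(C29,r29((x,296)),zb+.004)[1] for x in (75,477)];print('  width',lr[1]-lr[0])
E
```

```text
[111.76484615  -8.19011042] [111.12289013  -8.27301834] [0.64195601 0.08290793]
[105.29883323 -12.22274715] [104.54035729 -12.15406591] [ 0.75847594 -0.06868125]
[ 97.61537585 -11.550322  ] [ 96.9383749  -11.44822767] [ 0.67700094 -0.10209433]
bias [ 0.69247763 -0.02928922]
0.1885 [-1.27 -0.21] [-1.55 -0.14]
  width 28.067145666803494
0.1895 [-0.9 -0.2] [-1.17 -0.14]
  width 27.925474576619095
0.1905 [-0.52 -0.2 ] [-0.79 -0.14]
  width 27.7838034864348
0.1915 [-0.14 -0.2 ] [-0.41 -0.14]
  width 27.642132396250446
0.1925 [ 0.23 -0.2 ] [-0.03 -0.14]
  width 27.500461306066118
```

>>> {"method": "play_rows", "body": {"steps": [[[0,0,0,3.42,-0.06,0,8.5],[0,0,0,3.42,-0.06,0,8.5],[0,0,0,3.41,-0.06,0,8.5],[0,0,0,0,0,0,8.5],[0,0,0,0,0,0,8.5]]]}}

```text
time: 27.57
position: [0.5638, 0.2181, 0.2504]
eef_rot: [-1.172, 2.913, 0.001]
ft_force: [0.8, 0.1, 0.8]
grip_width: 0.992
```

>>> {"method": "play_rows", "body": {"steps": [[[0,0,0,0,0,1.2,8.5],[0,0,0,0,0,1.2,8.5],[0,0,0,0,0,0,8.5],[0,0,0,0,0,0,8.5],[0,0,0,0,0,0,8.5]]]}}

```text
time: 27.98
position: [0.5652, 0.2196, 0.2254]
eef_rot: [-1.173, 2.914, -0.0]
ft_force: [0.3, -0.0, 0.5]
grip_width: 0.994
```

```bash
python3 - <<'E'
from h import *
im,C,o=shot('wrist','pics/w30.png');T=tcpT(o);print(o['time'],o['position'],np.degrees(np.arctan2(T[1,0],T[0,0])),T[:3,2],o['ft_force'])
Rr=im[...,2].astype(float)
for z in (.1925,.1945,.1965):
  x,f=fitcirc(im,C,[.565,.2180,z],[(.014,0)],ch=Rr,signs=[1],rad=.008);print(z,x,f,T[:3,:3].T@(np.r_[x,z]-T[:3,3]))
v=cv2.convertScaleAbs(im,alpha=1.4)
v=cv2.resize(v[130:330,140:370],None,fx=3.4,fy=3,interpolation=cv2.INTER_CUBIC)
cv2.imwrite('pics/a30.png',v)
E
```

```text
27.9833 [0.56524844 0.21960087 0.22542184] -136.13055852885572 [ 5.15828065e-04 -6.92749831e-05 -9.99999865e-01] [ 0.32881747 -0.03807349  0.45771705]
0.1925 [0.56513735 0.21821044] 62.37403101931864 [ 0.00105434 -0.00091199  0.03292187]
0.1945 [0.56449975 0.21764229] 60.4190167202993 [ 0.00190709 -0.00088054  0.03092158]
0.1965 [0.56392987 0.21711552] 57.574617563687084 [ 0.00268234 -0.00086617  0.02892132]
```

View pics/a30.png

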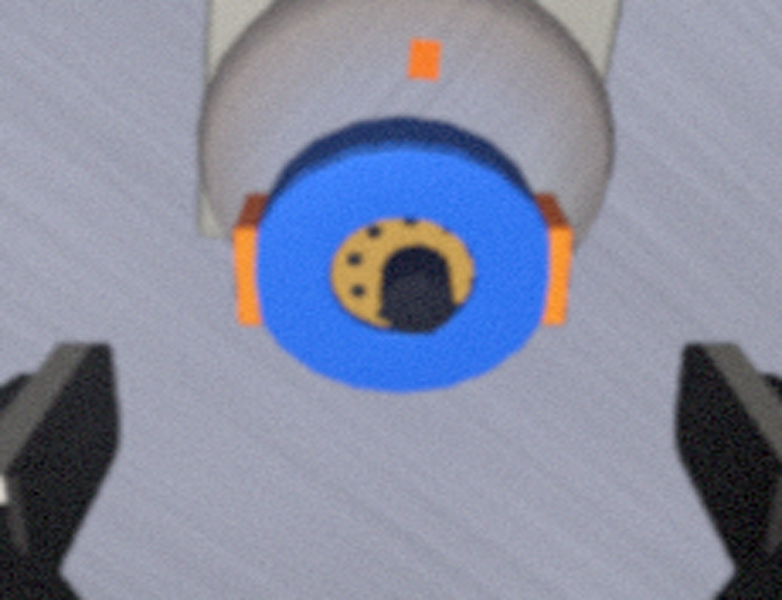

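```bash
python3 - <<'E'
from h import *
o=get_obs();C=cam('wrist',o);T=tcpT(o)
g=lambda u,v,z:((onz(C,(u,v),z)-T[:3,3])@T[:3,:3]*1000).round(2)
print(g(257.7,220,.1945),g(256.37,189.1,.1945),g(256.37,189.1,.05))
print(camera_info('wrist')['tool_from_camera'].round(4)); print(T.round(4))
E
```

```text
[ 2.7  -0.99 31.11] [24.06 -1.85 31.09] [-24.    -2.2  175.63]
[[-6.000e-04 -9.489e-01 -3.155e-01  8.130e-02]
 [ 1.000e+00  1.000e-04 -2.300e-03 -1.400e-03]
 [ 2.200e-03 -3.155e-01  9.489e-01 -1.412e-01]
 [ 0.000e+00  0.000e+00  0.000e+00  1.000e+00]]
[[-7.210e-01 -6.930e-01  8.000e-04  5.653e-01]
 [-6.930e-01  7.210e-01  2.000e-04  2.196e-01]
 [-8.000e-04 -4.000e-04 -1.000e+00  2.256e-01]
 [ 0.000e+00  0.000e+00  0.000e+00  1.000e+00]]
```

```bash
python3 - <<'E'
from cell import camera_info
import numpy as np
A=np.array([camera_info('wrist')['tool_from_camera'] for _ in range(200)]);print(A.mean(0).round(5),A.std(0).round(5))
B=np.array([camera_info('top')['pose'] for _ in range(100)]);print(B.std(0).round(5))
E
python3 - <<'E'
from cell import camera_info
print(camera_info('wrist')['tool_from_camera'].round(5))
E
```

```text
[[-6.0000e-04 -9.4892e-01 -3.1552e-01  8.1350e-02]
 [ 1.0000e+00  1.3000e-04 -2.3100e-03 -1.4300e-03]
 [ 2.2300e-03 -3.1552e-01  9.4891e-01 -1.4119e-01]
 [ 0.0000e+00  0.0000e+00  0.0000e+00  1.0000e+00]] [[0. 0. 0. 0.]
 [0. 0. 0. 0.]
 [0. 0. 0. 0.]
 [0. 0. 0. 0.]]
[[0. 0. 0. 0.]
 [0. 0. 0. 0.]
 [0. 0. 0. 0.]
 [0. 0. 0. 0.]]
[[-6.0000e-04 -9.4892e-01 -3.1552e-01  8.1350e-02]
 [ 1.0000e+00  1.3000e-04 -2.3100e-03 -1.4300e-03]
 [ 2.2300e-03 -3.1552e-01  9.4891e-01 -1.4119e-01]
 [ 0.0000e+00  0.0000e+00  0.0000e+00  1.0000e+00]]
```

```bash
python3 - <<'E'
from h import *
o=get_obs();C=cam('wrist',o);T=tcpT(o)
g=lambda u,v,z:((onz(C,(u,v),z)-T[:3,3])@T[:3,:3]*1000).round(2)
zt=o['position'][2]
print('inhand',g(256.7,276.6,zt+.0246),'now',g(257.7,221.2,.1945),g(257.7,221.2,.196),o['position'])
E
```

```text
inhand [ -1.24  -1.58 -24.6 ] now [ 1.84 -0.99 31.11] [ 2.53 -0.99 29.61] [0.56527158 0.21960294 0.22560885]
```

>>> {"method": "play_rows", "body": {"steps": [[[0,0,0,0.24,0.09,1.5,8.5],[0,0,0,0,0,1.5,8.5],[0,0,0,0,0,1.5,8.5],[0,0,0,0,0,1.0,8.5],[0,0,0,0,0,0,8.5]]]}}

```text
time: 28.45
position: [0.5615, 0.2178, 0.1681]
eef_rot: [1.172, -2.912, 0.001]
ft_force: [0.0, -0.1, -0.6]
grip_width: 0.999
```

>>> {"method": "play_rows", "body": {"steps": [[[0,0,0,0,0,0,8.5],[0,0,0,0,0,0,8.5],[0,0,0,0,0,0,8.5]]]}}

```text
time: 28.7
position: [0.563, 0.2186, 0.1711]
eef_rot: [-1.173, 2.913, 0.0]
ft_force: [-0.2, 0.0, 0.2]
grip_width: 0.994
```

>>> {"method": "play_rows", "body": {"steps": [[[0,0,0,0,0,0,7.5],[0,0,0,0,0,0,7.0],[0,0,0,0,0,0,6.5],[0,0,0,0,0,0,6.0],[0,0,0,0,0,0,5.5]]]}}

```text
time: 29.12
position: [0.5627, 0.2184, 0.1709]
eef_rot: [-1.173, 2.913, -0.0]
ft_force: [-2.0, 0.0, 4.7]
grip_width: 0.74
```

```bash
python3 - <<'E'
from h import *
im,C,o=shot('wrist','pics/w31.png');T=tcpT(o);print(o['time'],o['position'],np.degrees(np.arctan2(T[1,0],T[0,0])),T[:3,2],o['ft_force'],o['ft_torque'],o['grip_width'])
v=cv2.convertScaleAbs(im,alpha=1.4)
v=cv2.resize(v[100:334,110:400],None,fx=2.7,fy=2.5,interpolation=cv2.INTER_CUBIC)
cv2.imwrite('pics/a31.png',v)
E
```

```text
29.1167 [0.56267495 0.21835056 0.17087217] -136.11871219786826 [ 1.19220045e-03  4.61289500e-04 -9.99999183e-01] [-1.99365529  0.01003055  4.71349103] [-0.12709536  0.54608233  0.16475752] 0.7396130508949417
```

View pics/a31.png

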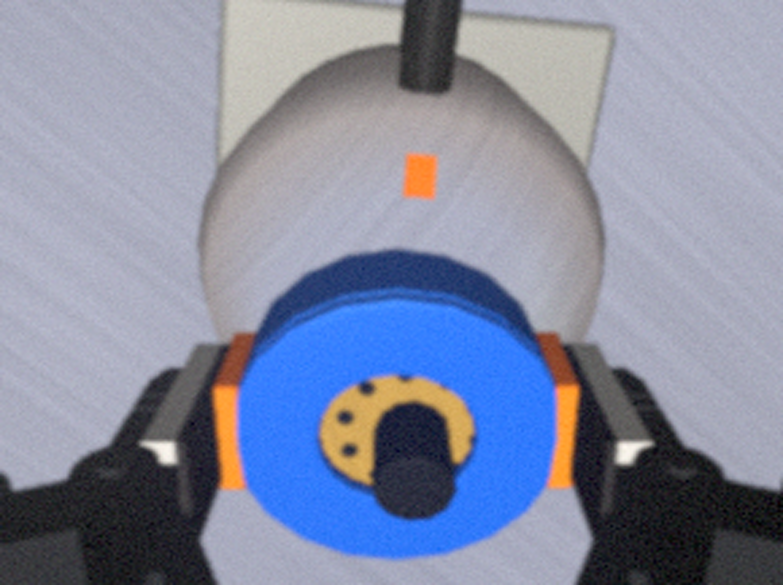

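>>> {"method": "play_rows", "body": {"steps": [[[0,0,-4,0,0,0,5.5],[0,0,-4,0,0,0,5.5],[0,0,0,0,0,0,5.5],[0,0,0,0,0,0,5.5]]], "newtons": 90}}

```text
time: 29.5
position: [0.5632, 0.2187, 0.171]
eef_rot: [-1.37, 2.824, 0.0]
ft_force: [-0.4, 0.6, 6.0]
grip_width: 0.736
```

>>> {"method": "play_rows", "body": {"steps": [[[0,0,0,0,0,0.1,5.5],[0,0,0,0,0,0.1,5.5],[0,0,0,0,0,0,5.5],[0,0,0,0,0,0,5.5]]]}}

```text
time: 29.83
position: [0.5633, 0.2188, 0.1708]
eef_rot: [-1.37, 2.823, 0.0]
ft_force: [-5.4, -0.7, 16.1]
grip_width: 0.738
```

```bash
python3 - <<'E'
from h import *
o=get_obs();T=tcpT(o);print(o['time'],o['position'],np.degrees(np.arctan2(T[1,0],T[0,0])),T[:3,2],T[:3,:3].T@o['ft_force'],o['ft_torque'],o['grip_width'])
E
```

```text
29.8333 [0.56332656 0.21883617 0.17075503] -128.23060838509318 [ 0.00346603  0.00168675 -0.99999257] [  3.8472478    3.79542506 -16.15420906] [0.21543461 1.66861511 0.08279123] 0.737923788119814
```

>>> {"method": "play_rows", "body": {"steps": [[[0,0,4,0,0,0,5.5],[0,0,4,0,0,0,5.5],[0,0,1.5,0,0,0,5.5],[0,0,0,0,0,0,5.5],[0,0,0,0,0,0,5.5]]]}}

```text
time: 30.25
position: [0.5625, 0.2182, 0.1708]
eef_rot: [-1.132, 2.929, -0.0]
ft_force: [-8.4, -1.8, 20.0]
grip_width: 0.736
```

```bash
python3 - <<'E'
from h import *
o=get_obs();T=tcpT(o);print(o['time'],o['position'],np.degrees(np.arctan2(T[1,0],T[0,0])),T[:3,2],T[:3,:3].T@o['ft_force'],o['ft_torque'],o['grip_width'])
E
```

```text
30.25 [0.56249804 0.21817534 0.17075865] -137.74452932786986 [ 1.95306130e-03  5.67712733e-04 -9.99997932e-01] [  7.39386708   4.30817674 -19.99049491] [-0.37495068  2.83110894  0.17792798] 0.7360176838854056
```

>>> {"method": "play_rows", "body": {"steps": [[[0,0,3,0,0,0,5.5],[0,0,3,0,0,0,5.5],[0,0,0,0,0,0,5.5],[0,0,0,0,0,0,5.5]]]}}

```text
time: 30.58
position: [0.5612, 0.2177, 0.1708]
eef_rot: [0.98, -2.984, 0.001]
ft_force: [-14.6, -2.9, 23.7]
grip_width: 0.738
```

```bash
python3 - <<'E'
from h import *
im,C,o=shot('wrist','pics/w32.png');T=tcpT(o);print(o['time'],o['position'],np.degrees(np.arctan2(T[1,0],T[0,0])),T[:3,2],T[:3,:3].T@o['ft_force'],o['ft_torque'],o['grip_width'])
v=cv2.convertScaleAbs(im,alpha=1.4)
v=cv2.resize(v[100:334,110:400],None,fx=2.7,fy=2.5,interpolation=cv2.INTER_CUBIC)
cv2.imwrite('pics/a32.png',v)
E
```

```text
30.5833 [0.5611613  0.2176846  0.17078036] -143.65654424761112 [-2.23561242e-04 -8.49170447e-04 -9.99999614e-01] [ 13.52902052   6.32550157 -23.70114691] [-0.5783209   4.97016853  1.03989739] 0.7377158141122235
```

View pics/a32.png

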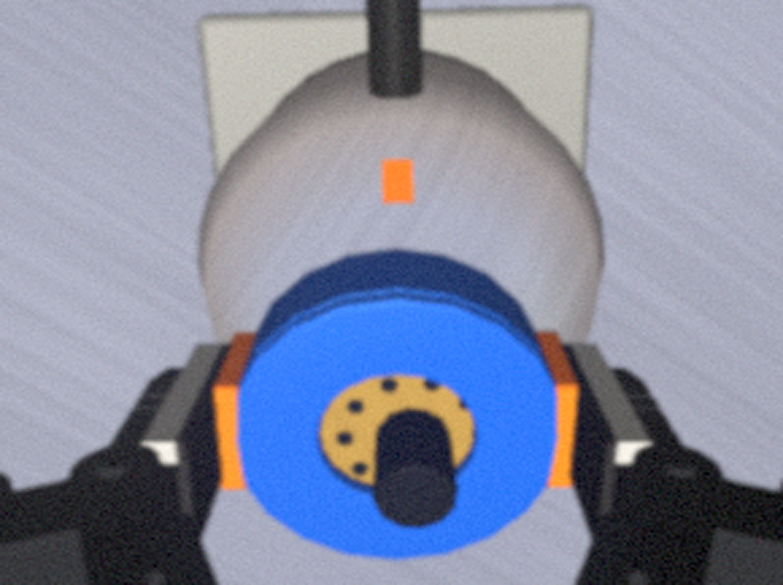

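>>> {"method": "play_rows", "body": {"steps": [[[0,0,-3,0,0,-0.1,5.5],[0,0,-2,0,0,-0.1,5.5],[0,0,0,0,0,0,5.5],[0,0,0,0,0,0,6.6],[0,0,0,0,0,0,7.2]]]}}

```text
time: 31.05
position: [0.562, 0.2181, 0.1695]
eef_rot: [1.106, -2.94, -0.0]
ft_force: [0.4, 0.2, -0.3]
grip_width: 0.843
```

>>> {"method": "play_rows", "body": {"steps": [[[0,0,0,0,0,0,8.5],[0,0,0,0,0,0,8.5],[0,0,0,0,0,-1,8.5],[0,0,0,0,0,-2,8.5],[0,0,0,0,0,-2,8.5]]]}}

```text
time: 31.47
position: [0.562, 0.2179, 0.2204]
eef_rot: [1.108, -2.938, 0.001]
ft_force: [-0.2, 0.4, 1.4]
grip_width: 0.997
```

>>> {"method": "play_rows", "body": {"steps": [[[0,0,0,-1,0,-2,8.5],[0,0,0,-2,0,-1,6],[0,0,0,0,0,0,3],[0,0,0,0,0,0,0],[0,0,0,0,0,0,0]]]}}

```text
time: 31.88
position: [0.5843, 0.2378, 0.2496]
eef_rot: [1.108, -2.938, -0.0]
ft_force: [0.0, 1.3, 0.1]
grip_width: 0.449
```

>>> {"method": "play_rows", "body": {"steps": [[[0,0,0,0,0,0,0],[0,0,0,0,0,0,0],[0,0,0,0,0,0,0]]]}}

```text
time: 32.13
position: [0.5845, 0.2376, 0.2496]
eef_rot: [1.109, -2.939, 0.0]
ft_force: [-1.0, -0.3, 0.2]
grip_width: 0.004
```

```bash
python3 - <<'E'
from h import *
im,C,o=shot('wrist','pics/w33.png');T=tcpT(o);print(o['time'],o['position'],np.degrees(np.arctan2(T[1,0],T[0,0])),T[:3,2],T[:3,:3].T@o['ft_force'],o['grip_width'])
v=cv2.convertScaleAbs(im,alpha=1.4)
v=cv2.resize(v[60:334,110:400],None,fx=2.7,fy=2.18,interpolation=cv2.INTER_CUBIC)
cv2.imwrite('pics/a33.png',v)
E
```

```text
32.1333 [0.58445745 0.23764313 0.24963647] -138.65674877413406 [-5.95023736e-04 -4.38227287e-04 -9.99999727e-01] [ 0.9624629   0.40766236 -0.2122907 ] 0.003747256800756867
```

View pics/a33.png

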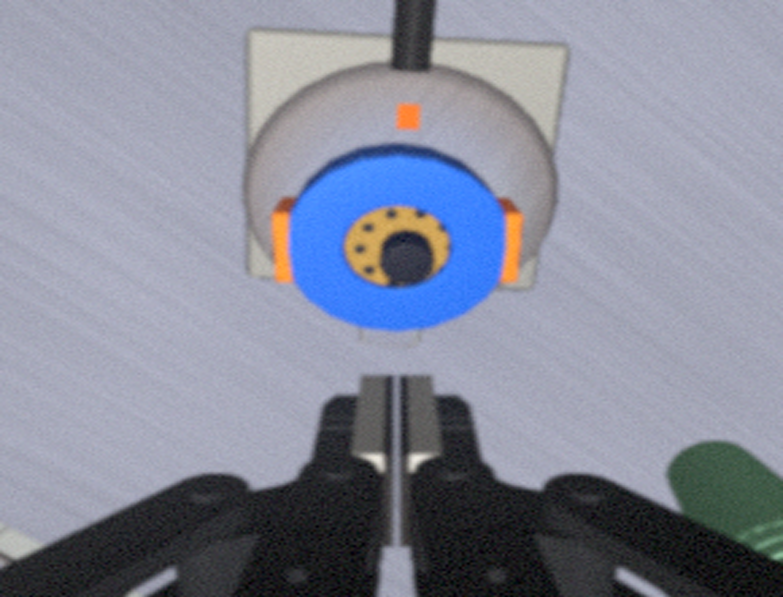

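>>> {"method": "play_rows", "body": {"steps": [[[0,0,0,0.7,0,1.5,0],[0,0,0,0,0,1.5,0],[0,0,0,0,0,1.2,0],[0,0,0,0,0,0.8,0],[0,0,0,0,0,0,0]]]}}

```text
time: 32.6
position: [0.5786, 0.2328, 0.198]
eef_rot: [1.108, -2.936, 0.001]
ft_force: [-0.0, -0.4, 0.6]
grip_width: -0.004
```

>>> {"method": "play_rows", "body": {"steps": [[[0,0,0,0,0,0,0],[0,0,0,0,0,0,0],[0,0,0,0,0,0,0],[0,0,0,0,0,0.1,0],[0,0,0,0,0,0,0]]]}}

```text
time: 33.02
position: [0.5797, 0.2335, 0.1993]
eef_rot: [-1.109, 2.939, 0.0]
ft_force: [-0.0, 0.1, -0.2]
grip_width: -0.001
```

>>> {"method": "play_rows", "body": {"steps": [[[0,0,0,0,0,0.1,0],[0,0,0,0,0,0,0],[0,0,0,0,0,0,0]]]}}

```text
time: 33.27
position: [0.5796, 0.2334, 0.198]
eef_rot: [-1.109, 2.939, 0.0]
ft_force: [-0.2, 0.5, -0.3]
grip_width: 0.0
```

>>> {"method": "play_rows", "body": {"steps": [[[0,0,0,0,0,0.1,0],[0,0,0,0,0,0,0],[0,0,0,0,0,0,0]]]}}

```text
time: 33.52
position: [0.5796, 0.2334, 0.1969]
eef_rot: [1.109, -2.939, 0.0]
ft_force: [0.7, 0.7, -0.6]
grip_width: 0.001
```

>>> {"method": "play_rows", "body": {"steps": [[[0,0,0,0,0,0.1,0],[0,0,0,0,0,0,0],[0,0,0,0,0,0,0]]]}}

```text
time: 33.77
position: [0.5795, 0.2334, 0.1958]
eef_rot: [1.109, -2.939, 0.0]
ft_force: [-0.6, -0.4, 0.3]
grip_width: -0.002
```

>>> {"method": "play_rows", "body": {"steps": [[[0,0,0,0,0,0.1,0],[0,0,0,0,0,0,0],[0,0,0,0,0,0,0]]]}}

```text
time: 34.02
position: [0.5797, 0.2334, 0.1952]
eef_rot: [-1.109, 2.939, 0.0]
ft_force: [-0.7, -0.8, 2.0]
grip_width: -0.001
```

>>> {"method": "play_rows", "body": {"steps": [[[0,0,0,0,0,0.1,0],[0,0,0,0,0,0,0],[0,0,0,0,0,0,0]]]}}

```text
time: 34.27
position: [0.5799, 0.2335, 0.1948]
eef_rot: [-1.109, 2.938, -0.0]
ft_force: [-1.2, 0.1, 5.8]
grip_width: 0.002
```

>>> {"method": "play_rows", "body": {"steps": [[[0,0,0,0,0,-0.3,0],[0,0,0,0,0,-1.2,0],[0,0,0,0.8,0,-0.3,0],[0,0,0,0.8,0.1,0,0],[0,0,0,0.8,0,0,0]]]}}

```text
time: 34.68
position: [0.5599, 0.2177, 0.2116]
eef_rot: [1.109, -2.939, -0.0]
ft_force: [-0.5, 0.4, -0.4]
grip_width: -0.001
```

>>> {"method": "play_rows", "body": {"steps": [[[0,0,0,0,0,0,0],[0,0,0,0,0,0,0],[0,0,0,0,0,0,0]]]}}

```text
time: 34.93
position: [0.5607, 0.2181, 0.2118]
eef_rot: [1.109, -2.939, 0.0]
ft_force: [-0.2, -0.3, 0.1]
grip_width: -0.0
```

>>> {"method": "play_rows", "body": {"steps": [[[0,0,0,0,0,0.1,0],[0,0,0,0,0,0.1,0],[0,0,0,0,0,0,0],[0,0,0,0,0,0,0]]]}}

```text
time: 35.27
position: [0.5609, 0.2183, 0.2096]
eef_rot: [1.109, -2.939, 0.0]
ft_force: [-0.6, 0.3, 0.4]
grip_width: 0.0
```

>>> {"method": "play_rows", "body": {"steps": [[[0,0,0,0,0,0.1,0],[0,0,0,0,0,0,0],[0,0,0,0,0,0,0]]]}}

```text
time: 35.52
position: [0.5609, 0.2183, 0.2088]
eef_rot: [1.109, -2.939, 0.0]
ft_force: [-0.4, 0.2, -0.3]
grip_width: 0.003
```

>>> {"method": "play_rows", "body": {"steps": [[[0,0,0,0,0,0.1,0],[0,0,0,0,0,0,0],[0,0,0,0,0,0,0]]]}}

```text
time: 35.77
position: [0.561, 0.2183, 0.2086]
eef_rot: [-1.109, 2.939, -0.0]
ft_force: [-1.5, 1.0, 4.1]
grip_width: 0.001
```

>>> {"method": "play_rows", "body": {"steps": [[[0,0,0,0,0,-1,0],[0,0,0,0,0,-2.5,0],[0,0,0,-2,0,-2.5,0],[0,0,0,-3,0,-1,0],[0,0,0,-3,0,0,0]]]}}

```text
time: 36.18
position: [0.6229, 0.2721, 0.2833]
eef_rot: [-1.107, 2.933, 0.002]
ft_force: [0.8, 1.3, 1.2]
grip_width: 0.001
```

>>> {"method": "play_rows", "body": {"steps": [[[0,0,0,0,0,0,0],[0,0,0,0,0,0,0],[0,0,0,0,0,0,0],[0,0,0,0,0,0,0]]]}}

```text
time: 36.52
position: [0.6205, 0.2707, 0.2781]
eef_rot: [1.109, -2.939, 0.0]
ft_force: [0.6, 0.1, 0.2]
grip_width: -0.004
```

```bash
python3 - <<'E'
from h import *
im,C,o=shot('wrist','pics/w34.png');T=tcpT(o);print(o['time'],o['position'],np.degrees(np.arctan2(T[1,0],T[0,0])),o['ft_force'])
v=cv2.convertScaleAbs(im,alpha=1.4)
v=cv2.resize(v[0:230,110:400],None,fx=2.7,fy=2.5,interpolation=cv2.INTER_CUBIC)
cv2.imwrite('pics/a34.png',v)
shot('top','pics/t3.png')
E
```

```text
36.5167 [0.62053981 0.27065276 0.27812569] -138.6542892692526 [0.58325522 0.05706044 0.18318892]
```

View pics/a34.png

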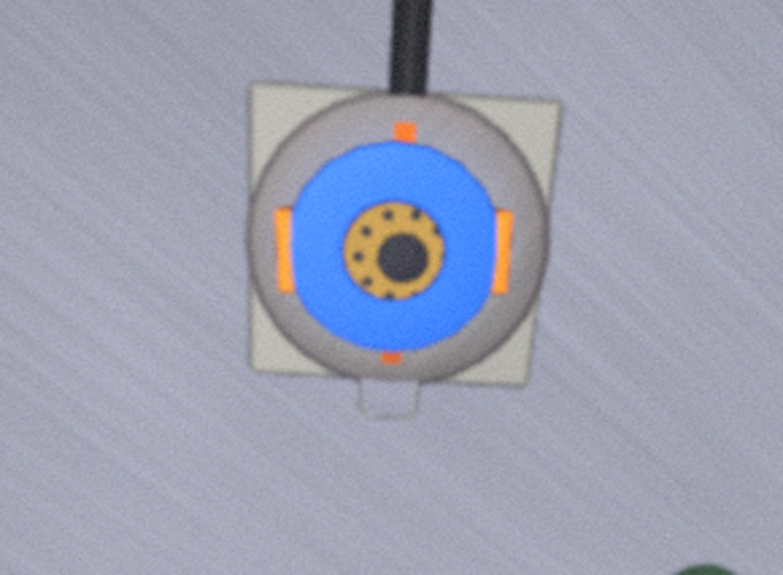

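View pics/t3.png

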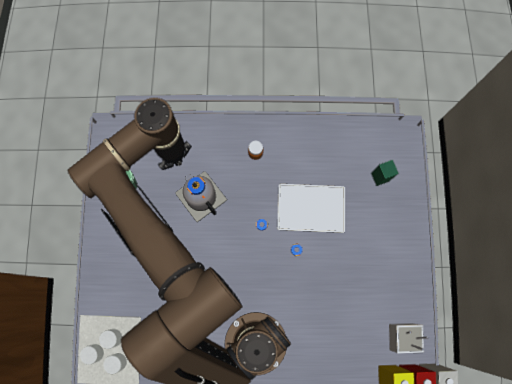

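```bash
python3 -c "
from cell import ticket
print(ticket.close_job())"
```

```text
the job is handed in; nothing more can be done
None
```

I seated the brass disc knob up in the jug's mouth. Then I put the largest blue ring (the one on the tray) over it, screwed it about 85° clockwise to its stop, and handed the job in at about 36.6 s. No verdict came back.

**Last checks that agreed:**
- **Disc height:** touching the knob with the closed fingers read 0.2087 m, against 0.2085 m expected for a seated disc.
- **Disc position:** it sits about 1–1.5 mm off centre and looks flat (tilt about 0.02 rad).
- **Ring height:** touching the flange put the ring's middle about 7.0–7.2 mm below the mouth point, inside the 6 to 9.5 mm window.
- **Ring position:** the grips lie about 87° from the spout-handle line, and the ring is about 1 mm off centre.
- **Everything else:** in the last top view the cups were hidden behind the arm, with only a sliver visible. The carton, the sugar jar and both small rings look unmoved, and the arm was clear of everything.

**Checks that disagreed:**
- **Ring height from two camera views:** this put the ring 1–2 mm too high. I trusted the touch reading instead, because the wrist camera's reported calibration had shifted by about 2 mm during the job.
- **Descent while screwing:** the ring went down about 4 mm instead of the nominal 5 to 5.5, and stopped sinking after about 60° of turn. I gripped it again, pressed down and turned it to the stop, but it went no lower.

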